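# Nest the welded brackets on the transfer hook and call for pickup

### The arm

A 6-joint arm with a two-finger parallel gripper is mounted at the origin on the work surface. World frame = base frame: x ahead of the robot, y to its left, z up, the work surface at z = 0. Lengths are in m, angles in rad, forces in N, time in s.
With the tool pointing down it reaches from about 0.25 to 0.725 m from the base axis. Payload 4 kg.
Tool frame: the origin (TCP) lies midway between the tips of the shut fingers; the grasp point (between the pads) lies 19 mm behind it; z points along the fingers, y is the line along which they close (so a half turn about z gives the same grasp; the last joint's range is limited). The gripper opens to 85 mm and grips with 20 to 120 N. Pads are 22 mm wide; open, the fingers measure 114 mm over their backs; the gripper's body (76 mm by 85 mm) begins 54 mm behind the grasp point. The pads swing forward as they close: fully open they stand 13 mm farther back than shut.
Start: joints at [1.265, 0.241, 0.005, 1.335, 0, 1.571], TCP at [0.151, 0.477, 0.231] pointing down, gripper open.
Joint ranges: [-2.72, 2.72], [-1.05, 1.87], [-1.09, 1.28], [-1.99, 2.15], [-1.42, 1.44], [-3.14, 3.14]. Speed limits (rad/s): [2.79, 2.79, 3.14, 3.14, 3.14, 3.14].

### API

Orientations are given as a unit quaternion [x, y, z, w].
In Python, from workcell import bot gives the robot as it stands. The module is installed in compiled form; this text tells all that it offers.
- The arm moves only by the tool jog_arm, never from a script. Its argument "deltas" is a list of rows, each an object with "fingers": the opening, from 0 (shut) to 1 (fully open); "delta_pos": the shift along the tool's x, y, z normalised to -1 to 1, where 1 is 300 mm, a list of three; "yaw": the turn about the tool's z normalised to -1 to 1, where 1 is pi/4 rad. A call has 1 to 12 rows; each row is the pose to reach, as a shift and turn from the pose commanded when the call began, along the tool's axes at that moment; what a row does not reach only later rows make up. A row lasts 1/10 s, in which the tool goes at most 50 mm and 8.59 degrees, less where a joint would pass 70% of its speed; a pose out of reach is approached as far as the arm can. A call with a number of a shift or a turn outside -1 to 1 is refused whole. A call with a gripper value outside its range is refused whole. The fingers move at their own pace and stop on an object; the grip force is fixed at half the most. Time passes only in rows, so rows that repeat a pose let the fingers close. It gives the time, the measured TCP pose, the force, the opening and the grip force at its end, in the units of the state.
- bot.get_obs(): the state, without advancing time (a new reading comes with each control period).
- bot.camera(name): name is "side" or "top"; returns a dict with "image" (480x640x3 uint8, red, green, blue), "range_z" (480x640 float32, m along the optical axis (not along the pixel's ray), 0 where there is no reading), "fx", "fy", "cx", "cy" (pixels), "distortion" ([k1, k2, p1, p2, k3] as OpenCV has them; the pictures are not rectified), "rvec" (rotation vector, rad) and "tvec" (3), from world to camera coordinates, as OpenCV has them. Camera axes: x right, y down, z forward; pixel columns grow to the right and rows downward; lengths in m; the calibration is good to about 2 mm. A picture is of the moment at which its call begins.
- bot.job_done(): hands the job in; it is judged then, once.
The state is a dict: "clock": time; "joint_pos": joint angles; "joint_vel": joint speeds; "tau": joint torques, N m; "eef_pos": TCP position; "tool_rot": TCP orientation; "ft_force": force on the tool from outside, world axes, zero at the start; "ft_torque": the same for the moment, N m; "grip_width": finger opening in m; "grasp_force": force on a finger pad.
Only numpy, scipy, OpenCV 4.12 (cv2) and the standard library are available. Lean on these libraries where they do the work, as an engineer would, in place of code of your own. Each camera call takes 0.05 s, during which the arm holds its last target. There are 200 camera calls.

### The job

Hang the three welded U-brackets by their slots on the hook of the yellow stand, flanges pointing out towards the hook's tip: the widest first, then the medium one, then the narrowest, each nested inside the one before, and push the set right back so that it sits flush against the backplate and against each other. Then call for pickup: slide the call station's spatter cover fully aside, press the green button all the way down and let it come up, and slide the cover fully shut again. Leave the tools and other things on the bench where they are.

Things in the scene. Friction and masses are not known exactly. Their poses are not given: they have to be found in the camera images.
- large_center (a point): Middle of the large (widest) U-bracket: half-way up (77 mm), mid-width, mid-thickness of its back plate. Welded bare aluminium, 112 mm wide, 154 mm tall, standing on the bench. Back plate 8 mm thick, 112 mm wide up to 66 mm, above that a 56 mm wide tab to the top. Axes: z up, -x the way the flanges point, y along the width.
- large_slot (a point): Middle of the top edge of the large bracket's hanging slot, mid-thickness, 29 mm above its centre point; this edge hangs on the bar. The slot in the tab is 32 mm wide, 40 mm tall, upper corners sloped at 45 degrees (flat top 12 mm wide). The 48 mm of solid tab above it is where to pinch, across the 8 mm, from above. Axes as the bracket's.
- large: The same bracket, about 0.35 kg; origin at its underside, mid-width, mid-thickness of the back plate. Two 5 mm thick flanges along its side edges stick out 40 mm from the back plate's front (-x) face, from the underside to 60 mm up; inside width 102 mm.
- medium_center (a point): Middle of the medium U-bracket: half-way up (77 mm), mid-width, mid-thickness of its back plate. Welded bare aluminium, 84 mm wide, 154 mm tall, standing on the bench. Back plate 8 mm thick, 84 mm wide up to 66 mm, above that a 56 mm wide tab to the top. Axes: z up, -x the way the flanges point, y along the width.
- medium_slot (a point): Middle of the top edge of the medium bracket's hanging slot, mid-thickness, 29 mm above its centre point; this edge hangs on the bar. The slot in the tab is 32 mm wide, 40 mm tall, upper corners sloped at 45 degrees (flat top 12 mm wide). The 48 mm of solid tab above it is where to pinch, across the 8 mm, from above. Axes as the bracket's.
- medium: The same bracket, about 0.28 kg; origin at its underside, mid-width, mid-thickness of the back plate. Two 5 mm thick flanges along its side edges stick out 40 mm from the back plate's front (-x) face, from the underside to 60 mm up; inside width 74 mm.
- small_center (a point): Middle of the small (narrowest) U-bracket: half-way up (77 mm), mid-width, mid-thickness of its back plate. Welded bare aluminium, 56 mm wide, 154 mm tall, standing on the bench. Back plate 8 mm thick, 56 mm wide up to 66 mm, above that a 56 mm wide tab to the top. Axes: z up, -x the way the flanges point, y along the width.
- small_slot (a point): Middle of the top edge of the small bracket's hanging slot, mid-thickness, 29 mm above its centre point; this edge hangs on the bar. The slot in the tab is 32 mm wide, 40 mm tall, upper corners sloped at 45 degrees (flat top 12 mm wide). The 48 mm of solid tab above it is where to pinch, across the 8 mm, from above. Axes as the bracket's.
- small: The same bracket, about 0.22 kg; origin at its underside, mid-width, mid-thickness of the back plate. Two 5 mm thick flanges along its side edges stick out 40 mm from the back plate's front (-x) face, from the underside to 60 mm up; inside width 46 mm.
- hook_root (a point): Where the top of the hook's bar meets the front of the dark backplate (92 mm wide, 56 to 198 mm above the bench) of the fixed yellow stand; 170 mm above the bench. Axes: -x along the hook to its tip, z up. Round bar 10 mm thick, 110 mm long, rising 5 mm on the way out, then a 20 mm upturned tip. The post behind the backplate is 201 mm tall.
- hook_tip (a point): Top of the hook's upturned tip, 130 mm out from the backplate, 14 mm higher than hook_root. A bracket's slot passes over the tip while its top edge is 16 to 26 mm higher than hook_root; lowered, it rests on the bar. Axes as hook_root.
- button_top (a point): Centre of the top of the call station's round green push button, 34 mm across, under the sliding cover; presses straight down 6 mm against a spring (2 N at first, 5 N fully down) and springs back. 70 mm above the bench when up. The station is a fixed grey steel box 96 x 200 x 60 mm, long along its y. Axes: z up, y as the cover's.
- button (a joint): how far the button is pressed, m: 0 up, 0.006 fully down
- cover_tab (a point): Middle of the top edge of the upright tab on the station's sliding aluminium cover: 5 mm thick along y, 46 mm wide along x, standing 24 mm above the cover plate (92 mm long in y, 74 mm wide, top 76.5 mm above the bench). Closed, the tab is right above the button. Axes: +y the way the cover opens, z up. Side rails 76 mm apart, tops 80 mm above the bench.
- cover (a joint): how far the cover is slid open along the station's +y, m: 0 fully shut, 0.098 fully open; the button is bared from about 0.07. It slides with about 2 N and stays where it is left.
- hammer: hammer, wooden handle, 300 mm, lying on the near right of the bench. Not part of the job: leave it alone.
- wire_brush: wire brush, 220 mm, lying on the near left. Not part of the job: leave it alone.
- pliers: locking pliers with red grips, 210 mm, lying in front of the robot, left of centre. Not part of the job: leave it alone.
- spray_can: blue spray can 66 mm across, 190 mm tall, standing upright behind the brackets. Not part of the job: leave it alone.
- try_square: try square with a dark wooden stock, 150 mm, lying in front of the robot. Not part of the job: leave it alone.
- offcut: 160 mm length of thin steel channel, lying at the back right. Not part of the job: leave it alone.
- tape: yellow tape measure, 62 x 34 x 51 mm, standing on the right. Not part of the job: leave it alone.
There are look-alikes about, which are no part of the job. Leave any brown look-alike of the large alone.

How it is judged:
By the outcome, as a careful person would: the job done as asked, in the order asked, and still so for the second after the job is handed in, with the robot touching nothing.
It also fails if it takes over 72 s, if anything falls off the work surface, if the arm or the gripper's body presses on something with over 40 N, if the wrist force passes 120 N, or if a joint passes its speed limit or range.

## Working session

There is one attempt and no reset: what is moved stays moved. The work goes in short steps, Python scripts to look and compute and a tool call to move; the robot and the scene stay as the last step left them, time stands still between calls to the robot, and variables do not carry over. Pictures are saved under pics/ and viewed, at most 10 in all, crops included, and the job is handed in when it is done.

Besides the shell and the picture viewer there is one more tool, called as name(argument=value, ...), one argument or row to a line, values as JSON. jog_arm: Moves the arm, as the interface text tells. Scaled input: -1 to 1 covers 300 mm each way for a shift and pi/4 rad each way for a turn. Its arguments: {"type":"object","properties":{"deltas":{"type":"array","items":{"type":"object","properties":{"fingers":{"type":"number"},"delta_pos":{"type":"array","items":{"type":"number"}},"yaw":{"type":"number"}}}}},"required":["deltas"]}

```bash
mkdir -p pics
cat > h.py <<'E'
import numpy as np, cv2
from workcell import bot
def cam(n):
    c=bot.camera(n); c['K']=np.array([[c['fx'],0,c['cx']],[0,c['fy'],c['cy']],[0,0,1.]]); c['D']=np.array(c['distortion'],float)
    c['R']=cv2.Rodrigues(np.array(c['rvec'],float))[0]; c['t']=np.array(c['tvec'],float).ravel(); c['C']=-c['R'].T@c['t']; return c
def rays(c,uv):
    p=cv2.undistortPoints(np.array(uv,float).reshape(-1,1,2),c['K'],c['D']).reshape(-1,2)
    return np.c_[p,np.ones(len(p))]@c['R']
def onplane(c,uv,z):
    r=rays(c,uv); return c['C']+r*((z-c['C'][2])/r[:,2])[:,None]
def cloud(c):
    v,u=np.mgrid[0:480,0:640]; r=rays(c,np.c_[u.ravel(),v.ravel()]).reshape(480,640,3)
    return c['C']+r*c['range_z'][...,None]
def save(n,im): cv2.imwrite('pics/'+n,im[...,::-1])
E
python3 - <<'E'
from h import *
for n in('top','side'):
    c=cam(n); save(n+'0.png',c['image']); np.savez(n+'.npz',**{k:np.array(v) for k,v in c.items()})
    print(n,c['C'],c['R'][2], (c['range_z']>0).mean())
E
```

```text
top [ 0.30283779 -0.04940573  1.48588784] [ 0.16047721 -0.00202858 -0.98703746] 0.9958919270833333
side [ 0.46608245 -1.03275949  0.92476604] [ 0.05632944  0.77410602 -0.63054489] 0.9962760416666666
```

View pics/top0.png

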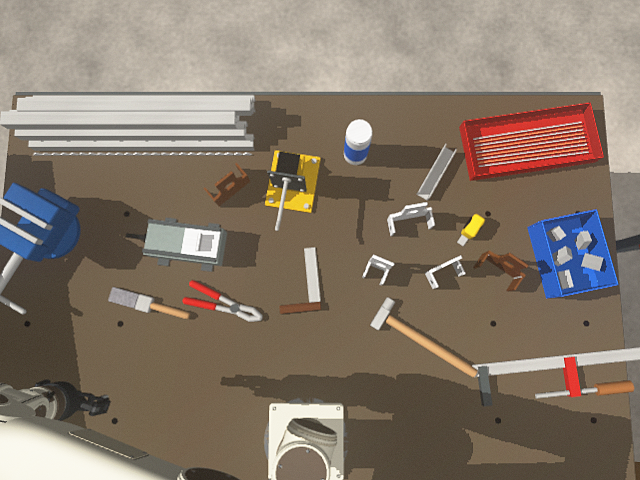

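View pics/side0.png

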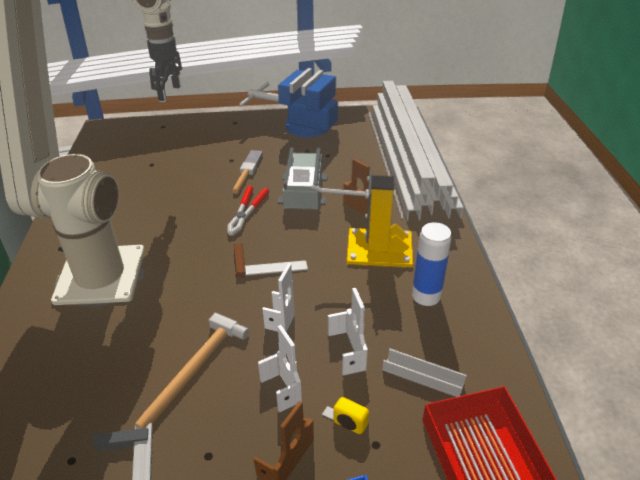

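Top view: the three bare aluminium brackets are at (411,215), (378,267) and (445,270). Brown look-alikes are at (228,185) and (502,265). The hook runs from (287,180) to (279,228), and the station is at (185,243) with its cover at (203,243). The side view agrees: aluminium brackets at (285,300), (283,370) and (350,335), and a brown one at (285,445).

Run:
```python
from h import *
c=cam('top'); P=cloud(c); s=cam('side'); S=cloud(s)
def rect(Q):
    return cv2.minAreaRect((Q[:,:2]*1000).astype(np.float32))
im=c['image']
for n,(u,v) in dict(A=(411,215),B=(378,267),C=(445,270)).items():
    g=P[v-35:v+35,u-38:u+38].reshape(-1,3)
    t=g[(g[:,2]>.146)&(g[:,2]<.165)]; f=g[(g[:,2]>.045)&(g[:,2]<.07)]; a=g[(g[:,2]>.02)&(g[:,2]<.17)]
    print(n,'tab',len(t),rect(t),np.median(t[:,2]),'fl',len(f),rect(f), 'all',rect(a))
    m=t.mean(0); G=S[np.linalg.norm(S[...,:2]-m[:2],axis=2)<.075]
    t=G[(G[:,2]>.1)&(G[:,2]<.165)]; a=G[(G[:,2]>.015)&(G[:,2]<.062)]
    print('   side upper',len(t),rect(t),t[:,2].max(),'low',rect(a))
# station
for nm,(lo,hi) in dict(tab=(.088,.11),plate=(.0745,.0785),box=(.055,.064)).items():
    for k,X in(('t',P[225:270,140:232].reshape(-1,3)),('s',S[140:215,275:330].reshape(-1,3))):
        q=X[(X[:,2]>lo)&(X[:,2]<hi)]; print(nm,k,len(q),rect(q) if len(q)>3 else '',q[:,2].max() if len(q) else '')
# stand
X=P[145:235,262:325].reshape(-1,3)
for lo,hi in((.13,.19),(.188,.196),(.194,.21)):
    q=X[(X[:,2]>lo)&(X[:,2]<hi)]; print('stand',lo,hi,len(q),rect(q),np.median(q,0))
q=X[(X[:,2]>.15)&(X[:,2]<.19)];i=np.argsort(q[:,0]);print(np.round(q[i][::6],3).tolist())
X=S[165:260,300:400].reshape(-1,3)
q=X[(X[:,2]>.155)&(X[:,2]<.19)&(X[:,0]<.62)];i=np.argsort(q[:,0]);print(np.round(q[i][::10],3).tolist())
save('z1.png',np.hstack([cv2.resize(im[140:290,340:540],(600,450)),cv2.resize(im[145:235,255:295],(200,450))]))
o=bot.get_obs();print(o['eef_pos'],o['tool_rot'],o['clock'],o['grip_width'])
```

```text
A tab 83 ((587.8656616210938, -274.2027893066406), (8.509854316711426, 54.88005828857422), 10.603816986083984) 0.15411472625665334 fl 210 ((569.2832641601562, -278.9046325683594), (49.1166877746582, 113.53958892822266), 10.224601745605469) all ((597.9679565429688, -308.4189147949219), (102.9712142944336, 200.51119995117188), 44.990516662597656)
   side upper 329 ((592.2879028320312, -277.078369140625), (9.212440490722656, 58.89042282104492), 9.934203147888184) 0.15856487312858625 low ((598.1376953125, -274.324951171875), (102.78302001953125, 117.03016662597656), 11.950663566589355)
B tab 85 ((451.6065673828125, -191.244873046875), (55.94276428222656, 9.637285232543945), 66.87324523925781) 0.15343955520860098 fl 118 ((474.99847412109375, -201.09048461914062), (55.87151336669922, 139.00372314453125), 66.6168441772461) all ((451.0191955566406, -190.7378692626953), (82.98119354248047, 186.20468139648438), 89.10737609863281)
   side upper 331 ((456.3684997558594, -191.66697692871094), (59.75025177001953, 9.870285987854004), 64.89303588867188) 0.15831896586690875 low ((436.9764404296875, -
[... 3206 characters left out ...]
154], [0.66, 0.083, 0.151], [0.661, 0.087, 0.185], [0.667, 0.019, 0.163], [0.678, 0.017, 0.169], [0.686, 0.016, 0.187], [0.698, 0.015, 0.165]]
[[0.526, 0.067, 0.18], [0.53, 0.066, 0.183], [0.535, 0.066, 0.175], [0.54, 0.068, 0.181], [0.544, 0.067, 0.167], [0.551, 0.059, 0.172], [0.555, 0.061, 0.176], [0.56, 0.06, 0.171], [0.565, 0.061, 0.176], [0.571, 0.049, 0.181], [0.576, 0.058, 0.175], [0.583, 0.054, 0.171], [0.588, 0.055, 0.176], [0.592, 0.055, 0.176], [0.597, 0.056, 0.175], [0.604, 0.056, 0.174], [0.609, 0.054, 0.172], [0.613, 0.055, 0.169], [0.618, 0.055, 0.174]]
[0.15041898 0.47645917 0.2307556 ] [ 1.52308519e-01  9.88332794e-01 -6.27197708e-04 -1.01834529e-04] 0.2 0.08554098842446395
```

View pics/z1.png

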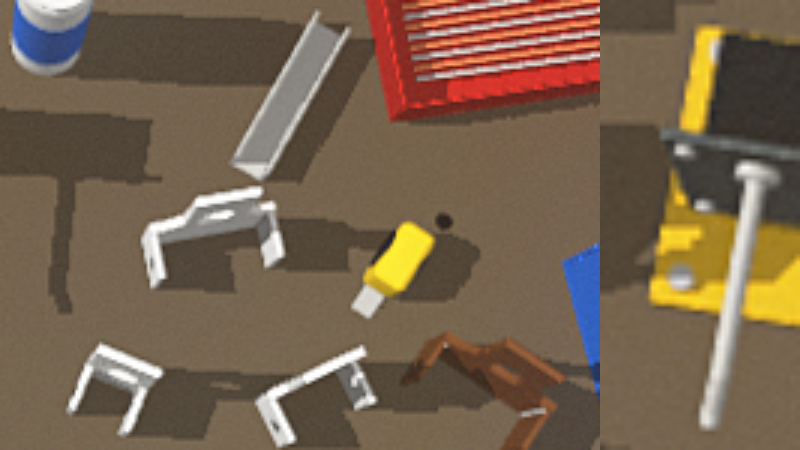

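The crop confirms the matches by measured width: A is the large (113 mm, at (411,215)), C the medium (about 86 mm, (445,270)) and B the small (about 58 mm, (378,267)). All three are bare aluminium with flanges towards the robot. The brown brackets are look-alikes and stay put. Next I refine the hook and station fits and compute the first moves.

```bash
cat >> h.py <<'E'
def plan(start,wps):
    """start/wps: (x,y,z,angle of tool y in deg). prints shift(normalised, tool axes at start) and yaw"""
    x,y,z,a=start; t=np.radians(a); Y=np.array([np.cos(t),np.sin(t)]); X=np.array([-np.sin(t),np.cos(t)])
    for w in wps:
        d=np.array(w[:2])-[x,y]; print(np.round(w,4),'->',np.round([d@X/.3,d@Y/.3,(z-w[2])/.3],4),'yaw',round((a-w[3])/45,4))
def pose():
    o=bot.get_obs(); q=o['tool_rot']; R=np.array([[2*(q[0]*q[1]-q[3]*q[2])],[1-2*(q[0]**2+q[2]**2)]]).ravel()
    return (*o['eef_pos'],np.degrees(np.arctan2(R[1],R[0])))
E
python3 - <<'E'
from h import *
for n in('top','side'):
    c=np.load(n+'.npz'); 
    c={k:c[k] for k in c}; P=cloud(c).reshape(-1,3)
    b=P[(P[:,0]>.535)&(P[:,0]<.635)&(P[:,1]>.03)&(P[:,1]<.085)&(P[:,2]>.155)&(P[:,2]<.19)]
    l=cv2.fitLine((b[:,:2]*1000).astype(np.float32),cv2.DIST_HUBER,0,.01,.01).ravel(); print(n,'bar',len(b),l[2:],np.degrees(np.arctan2(l[1],l[0])))
    f=P[(P[:,0]>.635)&(P[:,0]<.67)&(P[:,1]>-.01)&(P[:,1]<.1)&(P[:,2]>.09)&(P[:,2]<.195)]
    l2=cv2.fitLine((f[:,:2]*1000).astype(np.float32),cv2.DIST_HUBER,0,.01,.01).ravel(); print('plate',len(f),l2[2:],np.degrees(np.arctan2(l2[1],l2[0])))
    A=np.array([[l[0],-l2[0]],[l[1],-l2[1]]]); s=np.linalg.solve(A,l2[2:]-l[2:]); print('root',l[2:]+s[0]*l[:2])
    d=(P[:,:2]-[.652,.044])@[np.cos(.171),-np.sin(.171)]; t=P[(d<-.05)&(d>-.16)&(P[:,2]>.155)&(np.abs(P[:,1]-.065)<.02)]; print('tip end',((t[:,:2]-[.652,.044])@[np.cos(.171),-np.sin(.171)]).min())
    q=P[(np.hypot(P[:,0]-.51,P[:,1]-.272)<.04)&(P[:,2]>.085)&(P[:,2]<.11)]; print('ctab',len(q),q.mean(0),cv2.minAreaRect((q[:,:2]*1000).astype(np.float32)) if len(q) else '')
p=pose(); print(p)
plan(p,[(.40,.1,.29,27.6),(.59,-.2755,.26,10.3),(.59,-.2755,.124,10.3)])
E
```

```text
top bar 155 [585.0335   57.47172] -9.284863
plate 376 [653.67114  45.687  ] 80.75084
root [653.7605    46.235886]
tip end -0.1321320713418573
ctab 66 [0.50599399 0.27341712 0.09725173] ((509.1817626953125, 260.0746765136719), (48.12089538574219, 62.97024154663086), 57.90142059326172)
side bar 187 [585.04736  56.4908 ] -9.984839
plate 335 [658.2701    13.765764] 76.86121
root [664.95905   42.422012]
tip end -0.1284910805084482
ctab 107 [0.51059198 0.27377632 0.09420899] ((512.8102416992188, 271.5724792480469), (35.149932861328125, 64.63859558105469), 42.46965408325195)
(np.float64(0.15041898188132913), np.float64(0.4764591703546904), np.float64(0.23075559546963495), np.float64(72.47853197077801))
[ 0.4   0.1   0.29 27.6 ] -> [-1.1711 -0.9462 -0.1975] yaw 0.9973
[ 0.59   -0.2755  0.26   10.3   ] -> [-2.1519 -1.9491 -0.0975] yaw 1.3817
[ 0.59   -0.2755  0.124  10.3   ] -> [-2.1519 -1.9491  0.3559] yaw 1.3817
```

jog_arm(
  deltas=[
    {"delta_pos":[-0.97,-0.66,-0.2],"yaw":1.0,"fingers":1},
    {"delta_pos":[-0.97,-0.66,-0.2],"yaw":1.0,"fingers":1},
    {"delta_pos":[-0.97,-0.66,-0.2],"yaw":1.0,"fingers":1},
    {"delta_pos":[-0.97,-0.66,-0.2],"yaw":1.0,"fingers":1},
    {"delta_pos":[-0.97,-0.66,-0.2],"yaw":1.0,"fingers":1},
    {"delta_pos":[-0.97,-0.66,-0.2],"yaw":1.0,"fingers":1},
    {"delta_pos":[-0.97,-0.66,-0.2],"yaw":1.0,"fingers":1},
    {"delta_pos":[-0.97,-0.66,-0.2],"yaw":1.0,"fingers":1},
    {"delta_pos":[-0.97,-0.66,-0.2],"yaw":1.0,"fingers":1},
  ],
)

```text
clock: 1.1
eef_pos: [0.3692, 0.1992, 0.2914]
tool_rot: [0.521, 0.854, 0.0, -0.0]
ft_force: [0.6, 0.5, 0.2]
grip_width: 0.0855
grasp_force: 0.0
```

Run:
```python
from h import *
p=pose(); print(p)
plan(p,[(.50,-.03,.29,10.3)]); plan((.5,-.03,.29,10.3),[(.59,-.2755,.25,10.3),(.59,-.2755,.124,10.3)])
```

```text
(np.float64(0.3692337171776915), np.float64(0.19923708805470153), np.float64(0.2913942493785246), np.float64(27.242278468567903))
[ 0.5  -0.03  0.29 10.3 ] -> [-0.8789  0.0378  0.0046] yaw 0.3765
[ 0.59   -0.2755  0.25   10.3   ] -> [-0.8588  0.1488  0.1333] yaw 0.0
[ 0.59   -0.2755  0.124  10.3   ] -> [-0.8588  0.1488  0.5533] yaw 0.0
```

jog_arm(
  deltas=[
    {"delta_pos":[-0.879,0.038,0.005],"yaw":0.3765,"fingers":1},
    {"delta_pos":[-0.879,0.038,0.005],"yaw":0.3765,"fingers":1},
    {"delta_pos":[-0.879,0.038,0.005],"yaw":0.3765,"fingers":1},
    {"delta_pos":[-0.879,0.038,0.005],"yaw":0.3765,"fingers":1},
    {"delta_pos":[-0.879,0.038,0.005],"yaw":0.3765,"fingers":1},
    {"delta_pos":[-0.879,0.038,0.005],"yaw":0.3765,"fingers":1},
    {"delta_pos":[-0.879,0.038,0.005],"yaw":0.3765,"fingers":1},
  ],
)

```text
clock: 1.8
eef_pos: [0.5005, -0.0282, 0.2886]
tool_rot: [0.64, 0.769, -0.0, -0.001]
ft_force: [0.1, -0.0, -0.2]
grip_width: 0.0851
grasp_force: 0.0
```

jog_arm(
  deltas=[
    {"delta_pos":[-0.859,0.149,0.133],"yaw":0,"fingers":1},
    {"delta_pos":[-0.859,0.149,0.133],"yaw":0,"fingers":1},
    {"delta_pos":[-0.859,0.149,0.133],"yaw":0,"fingers":1},
    {"delta_pos":[-0.859,0.149,0.133],"yaw":0,"fingers":1},
    {"delta_pos":[-0.859,0.149,0.133],"yaw":0,"fingers":1},
    {"delta_pos":[-0.859,0.149,0.133],"yaw":0,"fingers":1},
    {"delta_pos":[-0.859,0.149,0.133],"yaw":0,"fingers":1},
    {"delta_pos":[-0.859,0.149,0.133],"yaw":0,"fingers":1},
  ],
)

```text
clock: 2.6
eef_pos: [0.5915, -0.2707, 0.2496]
tool_rot: [0.638, 0.77, 0.0, -0.001]
ft_force: [0.5, 0.1, 0.1]
grip_width: 0.0851
grasp_force: 0.0
```

Run:
```python
from h import *
p=pose(); print(p)
plan(p,[(.59,-.2755,.124,10.3)])
```

```text
(np.float64(0.5915083119614449), np.float64(-0.2707068004462654), np.float64(0.24961673690459424), np.float64(10.685144930365158))
[ 0.59   -0.2755  0.124  10.3   ] -> [-0.0148 -0.0079  0.4187] yaw 0.0086
```

jog_arm(
  deltas=[
    {"delta_pos":[0,0,0.15],"yaw":0,"fingers":1},
    {"delta_pos":[0,0,0.3],"yaw":0,"fingers":1},
    {"delta_pos":[0,0,0.42],"yaw":0,"fingers":1},
    {"delta_pos":[0,0,0.42],"yaw":0,"fingers":1},
    {"delta_pos":[0,0,0.42],"yaw":0,"fingers":1},
  ],
)

```text
clock: 3.1
eef_pos: [0.5916, -0.2714, 0.1252]
tool_rot: [0.638, 0.77, 0.0, -0.0]
ft_force: [0.5, 1.0, 1.2]
grip_width: 0.0852
grasp_force: 0.0
```

jog_arm(
  deltas=[
    {"delta_pos":[-0.013,-0.006,0.004],"yaw":0.008,"fingers":1},
    {"delta_pos":[-0.013,-0.006,0.004],"yaw":0.008,"fingers":1},
    {"delta_pos":[-0.013,-0.006,0.004],"yaw":0.008,"fingers":0},
    {"delta_pos":[-0.013,-0.006,0.004],"yaw":0.008,"fingers":0},
    {"delta_pos":[-0.013,-0.006,0.004],"yaw":0.008,"fingers":0},
    {"delta_pos":[-0.013,-0.006,0.004],"yaw":0.008,"fingers":0},
    {"delta_pos":[-0.013,-0.006,0.004],"yaw":0.008,"fingers":0},
    {"delta_pos":[-0.013,-0.006,0.004],"yaw":0.008,"fingers":0},
    {"delta_pos":[-0.013,-0.006,0.004],"yaw":0.008,"fingers":0},
    {"delta_pos":[-0.013,-0.006,0.004],"yaw":0.008,"fingers":0},
  ],
)

```text
clock: 4.1
eef_pos: [0.5903, -0.2776, 0.1226]
tool_rot: [0.642, 0.767, 0.0, -0.0]
ft_force: [0.8, -0.4, -0.8]
grip_width: 0.0069
grasp_force: 61.8
```

Run:
```python
from h import *
p=pose(); print(p)
u=np.array([np.cos(np.radians(-9.4)),np.sin(np.radians(-9.4))])
r=np.array([.654,.0456])
H=lambda s,z:(*(r-u*s),z,-9.4)
plan((*p[:2],.30,p[3]),[(.50,-.10,.30,-9.4)])
plan((.50,-.10,.30,-9.4),[H(.175,.30)])
plan(H(.175,.30),[H(.175,.209),H(.05,.209),H(.05,.19)])
```

```text
(np.float64(0.5903010958613057), np.float64(-0.27762972396210295), np.float64(0.12255740475541842), np.float64(10.180194888645547))
[ 0.5 -0.1  0.3 -9.4] -> [ 0.636  -0.1916  0.    ] yaw 0.4351
[ 0.4813  0.0742  0.3    -9.4   ] -> [ 0.5627 -0.1562  0.    ] yaw 0.0
[ 0.4813  0.0742  0.209  -9.4   ] -> [0.     0.     0.3033] yaw 0.0
[ 0.6047  0.0538  0.209  -9.4   ] -> [-0.      0.4167  0.3033] yaw 0.0
[ 0.6047  0.0538  0.19   -9.4   ] -> [-0.      0.4167  0.3667] yaw 0.0
```

jog_arm(
  deltas=[
    {"delta_pos":[0,0,-0.1],"yaw":0,"fingers":0},
    {"delta_pos":[0,0,-0.25],"yaw":0,"fingers":0},
    {"delta_pos":[0,0,-0.4],"yaw":0,"fingers":0},
    {"delta_pos":[0,0,-0.59],"yaw":0,"fingers":0},
    {"delta_pos":[0,0,-0.59],"yaw":0,"fingers":0},
    {"delta_pos":[0,0,-0.59],"yaw":0,"fingers":0},
  ],
)

```text
clock: 4.7
eef_pos: [0.5909, -0.278, 0.3015]
tool_rot: [0.642, 0.767, 0.0, 0.002]
ft_force: [0.6, -0.3, -4.2]
grip_width: 0.0068
grasp_force: 61.3
```

jog_arm(
  deltas=[
    {"delta_pos":[0.1,-0.03,0],"yaw":0.08,"fingers":0},
    {"delta_pos":[0.22,-0.06,0],"yaw":0.17,"fingers":0},
    {"delta_pos":[0.35,-0.1,0],"yaw":0.25,"fingers":0},
    {"delta_pos":[0.48,-0.14,0],"yaw":0.34,"fingers":0},
    {"delta_pos":[0.58,-0.17,0],"yaw":0.4,"fingers":0},
    {"delta_pos":[0.636,-0.192,0],"yaw":0.435,"fingers":0},
    {"delta_pos":[0.636,-0.192,0],"yaw":0.435,"fingers":0},
    {"delta_pos":[0.636,-0.192,0],"yaw":0.435,"fingers":0},
  ],
)

```text
clock: 5.5
eef_pos: [0.4987, -0.0997, 0.2975]
tool_rot: [0.762, 0.647, -0.001, -0.001]
ft_force: [-0.0, 0.2, -3.4]
grip_width: 0.0074
grasp_force: 61.3
```

jog_arm(
  deltas=[
    {"delta_pos":[0.1,-0.03,0],"yaw":0,"fingers":0},
    {"delta_pos":[0.22,-0.06,0],"yaw":0,"fingers":0},
    {"delta_pos":[0.34,-0.1,0],"yaw":0,"fingers":0},
    {"delta_pos":[0.46,-0.13,0],"yaw":0,"fingers":0},
    {"delta_pos":[0.563,-0.156,0],"yaw":0,"fingers":0},
    {"delta_pos":[0.563,-0.156,0],"yaw":0,"fingers":0},
    {"delta_pos":[0.563,-0.156,0],"yaw":0,"fingers":0},
  ],
)

```text
clock: 6.2
eef_pos: [0.4813, 0.0741, 0.2983]
tool_rot: [0.762, 0.647, -0.001, -0.0]
ft_force: [0.0, -1.5, -2.9]
grip_width: 0.007
grasp_force: 61.3
```

Run:
```python
from h import *
import time
p=pose(); print(p)
u=np.array([np.cos(np.radians(-9.4)),np.sin(np.radians(-9.4))])
r=np.array([.654,.0456])
H=lambda s,z:(*(r-u*s),z,-9.4)
plan(p,[H(.175,.209)]);plan(H(.175,.209),[H(.05,.209),H(.05,.19)])
t=cam('top')['image'];s=cam('side')['image']
save('c1.png',np.hstack([cv2.resize(t[150:280,230:330],(400,520)),cv2.resize(s[110:270,220:400],(400,520)[:2])]))
```

```text
(np.float64(0.4813308148316318), np.float64(0.07405136225793556), np.float64(0.2983370949024533), np.float64(-9.34887496365423))
[ 0.4813  0.0742  0.209  -9.4   ] -> [ 0.0004 -0.      0.2978] yaw 0.0011
[ 0.6047  0.0538  0.209  -9.4   ] -> [-0.      0.4167  0.    ] yaw 0.0
[ 0.6047  0.0538  0.19   -9.4   ] -> [-0.      0.4167  0.0633] yaw 0.0
```

View pics/c1.png

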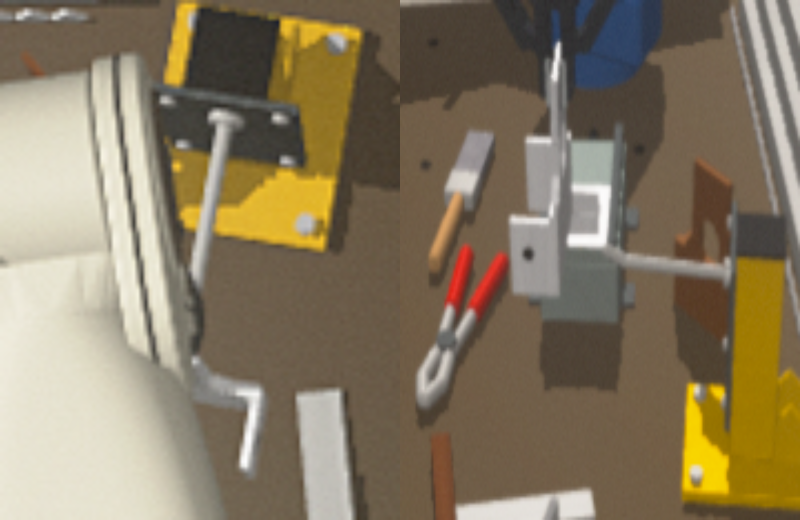

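The bracket is held upright with its flanges towards the robot, in front of the hook tip (crop: bracket at about (545,210), bar at (650,262)). I lower it and move it in over the tip.

jog_arm(
  deltas=[
    {"delta_pos":[0,0,0.1],"yaw":0,"fingers":0},
    {"delta_pos":[0,0,0.2],"yaw":0,"fingers":0},
    {"delta_pos":[0,0,0.3],"yaw":0,"fingers":0},
    {"delta_pos":[0,0,0.3],"yaw":0,"fingers":0},
    {"delta_pos":[0,0,0.3],"yaw":0,"fingers":0},
  ],
)

```text
clock: 6.8
eef_pos: [0.4812, 0.0732, 0.2098]
tool_rot: [0.763, 0.646, -0.001, -0.0]
ft_force: [0.6, -0.7, -3.4]
grip_width: 0.0073
grasp_force: 61.3
```

jog_arm(
  deltas=[
    {"delta_pos":[0,0.04,0],"yaw":0,"fingers":0},
    {"delta_pos":[0,0.08,0],"yaw":0,"fingers":0},
    {"delta_pos":[0,0.12,0],"yaw":0,"fingers":0},
    {"delta_pos":[0,0.16,0],"yaw":0,"fingers":0},
    {"delta_pos":[0,0.2,0],"yaw":0,"fingers":0},
    {"delta_pos":[0,0.24,0],"yaw":0,"fingers":0},
    {"delta_pos":[0,0.28,0],"yaw":0,"fingers":0},
    {"delta_pos":[0,0.32,0],"yaw":0,"fingers":0},
    {"delta_pos":[0,0.36,0],"yaw":0,"fingers":0},
    {"delta_pos":[0,0.4,0],"yaw":0,"fingers":0},
    {"delta_pos":[0,0.417,0],"yaw":0,"fingers":0},
    {"delta_pos":[0,0.417,0],"yaw":0,"fingers":0},
  ],
)

```text
clock: 8.0
eef_pos: [0.6062, 0.0535, 0.21]
tool_rot: [0.763, 0.647, 0.001, 0.0]
ft_force: [0.1, -0.1, -4.2]
grip_width: 0.0071
grasp_force: 61.2
```

Run:
```python
from h import *
p=pose(); print(p)
s=cam('side')['image'];save('c2.png',cv2.resize(s[110:270,250:430],(720,640))[:600])
```

```text
(np.float64(0.6061849480065536), np.float64(0.05354258348061743), np.float64(0.2099961928174703), np.float64(-9.426715535242735))
```

View pics/c2.png

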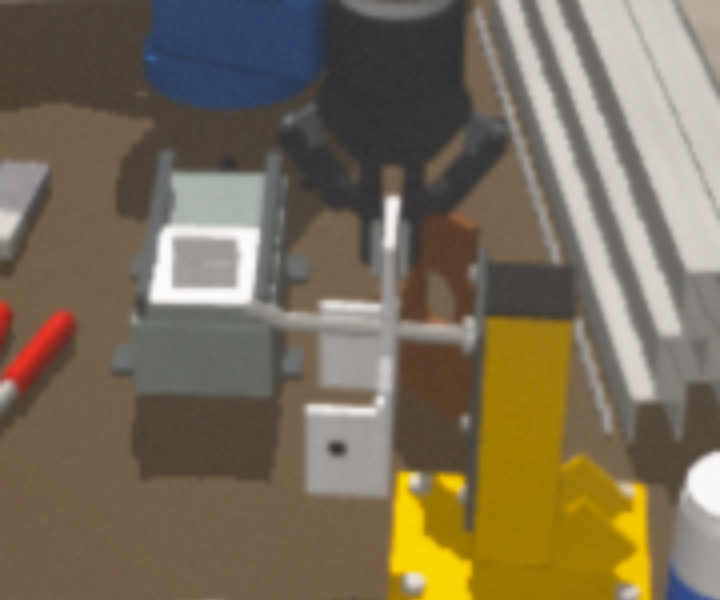

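The bar passes through the slot (bracket at (390,330), bar from (260,315) to (470,332)). I lower it, checking the force.

jog_arm(
  deltas=[
    {"delta_pos":[0,0,0.03],"yaw":0,"fingers":0},
    {"delta_pos":[0,0,0.055],"yaw":0,"fingers":0},
    {"delta_pos":[0,0,0.065],"yaw":0,"fingers":0},
    {"delta_pos":[0,0,0.068],"yaw":0,"fingers":0},
    {"delta_pos":[0,0,0.068],"yaw":0,"fingers":0},
  ],
)

```text
clock: 8.55
eef_pos: [0.6044, 0.0539, 0.1892]
tool_rot: [0.763, 0.647, -0.0, -0.0]
ft_force: [0.3, 0.9, -3.2]
grip_width: 0.0074
grasp_force: 61.3
```

jog_arm(
  deltas=[
    {"delta_pos":[0,0,0.003],"yaw":0,"fingers":0},
    {"delta_pos":[0,0,0.006],"yaw":0,"fingers":0},
    {"delta_pos":[0,0,0.006],"yaw":0,"fingers":0},
  ],
)

```text
clock: 8.85
eef_pos: [0.6048, 0.0539, 0.1887]
tool_rot: [0.763, 0.647, 0.001, 0.0]
ft_force: [-1.9, 0.4, 3.3]
grip_width: 0.0072
grasp_force: 62.4
```

jog_arm(
  deltas=[
    {"delta_pos":[0,0,0],"yaw":0,"fingers":0.35},
    {"delta_pos":[0,0,0],"yaw":0,"fingers":0.35},
    {"delta_pos":[0,0,0],"yaw":0,"fingers":0.35},
    {"delta_pos":[0,0,0],"yaw":0,"fingers":0.35},
    {"delta_pos":[0,0,0],"yaw":0,"fingers":0.35},
    {"delta_pos":[0,0,-0.1],"yaw":0,"fingers":0.35},
    {"delta_pos":[0,0,-0.2],"yaw":0,"fingers":0.35},
    {"delta_pos":[0,-0.133,-0.2],"yaw":0,"fingers":0},
    {"delta_pos":[0,-0.133,-0.2],"yaw":0,"fingers":0},
    {"delta_pos":[0,-0.133,-0.2],"yaw":0,"fingers":0},
  ],
)

```text
clock: 9.85
eef_pos: [0.5645, 0.0604, 0.2476]
tool_rot: [0.763, 0.647, -0.0, -0.0]
ft_force: [1.5, -0.0, 0.3]
grip_width: -0.0002
grasp_force: 0.0
```

Run:
```python
from h import *
p=pose(); print(p, bot.get_obs()['grip_width'])
c=cam('side');P=cloud(c).reshape(-1,3)
u=np.array([np.cos(np.radians(-9.4)),np.sin(np.radians(-9.4))]);r=np.array([.654,.0456])
u3=np.array([*u]);L=np.array([-u[1],u[0]])
d=(P[:,:2]-r)@u; l=(P[:,:2]-r)@L
for lo,hi in((.07,.09),(.09,.12),(.18,.195),(.195,.212)):
    m=(d>-.11)&(d<.0)&(abs(l)<.06)&(P[:,2]>lo)&(P[:,2]<hi); print(lo,m.sum(),np.round(np.percentile(d[m],[2,25,50,75,98]),4))
m=(d>-.07)&(d<-.03)&(abs(l)<.04)&(P[:,2]>.15);print('top z',np.percentile(P[m,2],[90,99]))
```

```text
(np.float64(0.5645464937026486), np.float64(0.06044161974308422), np.float64(0.2475945559785997), np.float64(-9.373584317397105)) -0.00021738528721537416
0.07 244 [-0.0863 -0.0767 -0.0646 -0.0533 -0.0387]
0.09 372 [-0.0869 -0.0769 -0.0652 -0.0537 -0.0395]
0.18 30 [-0.0762 -0.05   -0.0475 -0.0451 -0.0442]
0.195 35 [-0.0525 -0.0502 -0.0478 -0.0455 -0.0448]
top z [0.59601517 0.6184856 ]
```

jog_arm(
  deltas=[
    {"delta_pos":[0,0,0.1],"yaw":0,"fingers":0},
    {"delta_pos":[0,0,0.22],"yaw":0,"fingers":0},
    {"delta_pos":[0,0,0.22],"yaw":0,"fingers":0},
    {"delta_pos":[0,0.03,0.22],"yaw":0,"fingers":0},
    {"delta_pos":[0,0.06,0.22],"yaw":0,"fingers":0},
    {"delta_pos":[0,0.09,0.22],"yaw":0,"fingers":0},
    {"delta_pos":[0,0.12,0.22],"yaw":0,"fingers":0},
    {"delta_pos":[0,0.15,0.22],"yaw":0,"fingers":0},
    {"delta_pos":[0,0.17,0.22],"yaw":0,"fingers":0},
    {"delta_pos":[0,0.19,0.22],"yaw":0,"fingers":0},
    {"delta_pos":[0,0.2,0.22],"yaw":0,"fingers":0},
    {"delta_pos":[0,0.21,0.22],"yaw":0,"fingers":0},
  ],
)

```text
clock: 11.1
eef_pos: [0.6279, 0.05, 0.1822]
tool_rot: [0.763, 0.647, 0.0, 0.0]
ft_force: [-4.5, 0.6, 4.4]
grip_width: -0.0003
grasp_force: 2.9
```

jog_arm(
  deltas=[
    {"delta_pos":[0,0.004,0],"yaw":0,"fingers":0},
    {"delta_pos":[0,0.008,0],"yaw":0,"fingers":0},
    {"delta_pos":[0,0.008,0],"yaw":0,"fingers":0},
  ],
)

```text
clock: 11.4
eef_pos: [0.6303, 0.0496, 0.182]
tool_rot: [0.763, 0.647, 0.0, 0.0]
ft_force: [-3.8, 0.4, 4.6]
grip_width: 0.0
grasp_force: 2.4
```

jog_arm(
  deltas=[
    {"delta_pos":[0,0.004,0],"yaw":0,"fingers":0},
    {"delta_pos":[0,0.008,0],"yaw":0,"fingers":0},
    {"delta_pos":[0,0.01,0],"yaw":0,"fingers":0},
    {"delta_pos":[0,0.01,0],"yaw":0,"fingers":0},
  ],
)

```text
clock: 11.8
eef_pos: [0.6321, 0.0494, 0.1819]
tool_rot: [0.763, 0.647, -0.0, -0.001]
ft_force: [-5.9, 1.0, 7.0]
grip_width: 0.0002
grasp_force: 3.9
```

```bash
cat >> h.py <<'E'
u=np.array([np.cos(np.radians(-9.4)),np.sin(np.radians(-9.4))]);r=np.array([.654,.0456]);L=np.array([-u[1],u[0]])
H=lambda s,z:(*(r-u*s),z,-9.4)
def hung():
    c=cam('side');P=cloud(c).reshape(-1,3);d=(P[:,:2]-r)@u; l=(P[:,:2]-r)@L
    for lo,hi in((.07,.09),(.09,.12),(.18,.195),(.2,.212)):
        m=(d>-.13)&(d<.01)&(abs(l)<.06)&(P[:,2]>lo)&(P[:,2]<hi); print(lo,m.sum(),np.round(np.percentile(d[m],[2,25,50,75,98]),4))
    return c
E
python3 -c "
from h import *
c=hung(); print(pose())
p=pose()
plan(p,[(*H(.04,0)[:2],.28,-9.4)])
"
```

```text
0.07 143 [-0.0819 -0.0635 -0.0534 -0.0451  0.0079]
0.09 506 [-0.0862 -0.0705 -0.0548 -0.0424  0.0071]
0.18 106 [-0.128  -0.0226 -0.0111 -0.0022  0.0076]
0.2 106 [-0.0329 -0.0213 -0.0079 -0.0009  0.0083]
(np.float64(0.6320350237253106), np.float64(0.04935165594593768), np.float64(0.18188888462435576), np.float64(-9.386169900825381))
[ 0.6145  0.0521  0.28   -9.4   ] -> [-0.0004 -0.0591 -0.327 ] yaw 0.0003
```

```bash
python3 -c "
from h import *
c=cam('side');save('c3.png',cv2.resize(c['image'][140:280,280:420],(600,600),interpolation=cv2.INTER_CUBIC))
"
```

```text
(no output)
```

View pics/c3.png

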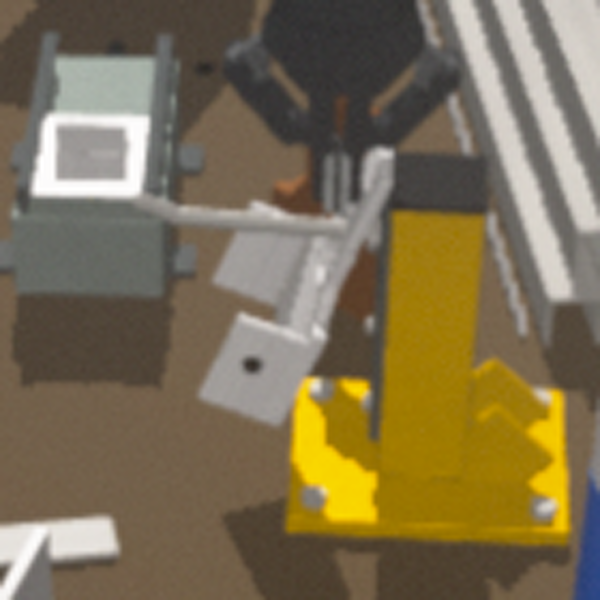

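The crop shows the bracket tipping about its top: tab at (375,180), bottom swung out to (260,370), since bar friction is high and I pushed above the bar. I back off so it swings straight. Then I turn the gripper 90° so the fingers straddle the bar and push on both sides of the slot at bar height.

jog_arm(
  deltas=[
    {"delta_pos":[0,-0.03,0],"yaw":0,"fingers":0},
    {"delta_pos":[0,-0.07,0],"yaw":0,"fingers":0},
    {"delta_pos":[0,-0.12,0],"yaw":0,"fingers":0},
    {"delta_pos":[0,-0.18,0],"yaw":0,"fingers":0},
    {"delta_pos":[0,-0.25,-0.1],"yaw":-0.1,"fingers":0},
    {"delta_pos":[0,-0.25,-0.25],"yaw":-0.3,"fingers":0.42},
    {"delta_pos":[0,-0.25,-0.25],"yaw":-0.48,"fingers":0.42},
    {"delta_pos":[0,-0.25,-0.25],"yaw":-0.66,"fingers":0.42},
    {"delta_pos":[0,-0.25,-0.25],"yaw":-0.84,"fingers":0.42},
    {"delta_pos":[0,-0.25,-0.25],"yaw":-1,"fingers":0.42},
    {"delta_pos":[0,-0.25,-0.25],"yaw":-1,"fingers":0.42},
  ],
)

```text
clock: 13.0
eef_pos: [0.5595, 0.0612, 0.256]
tool_rot: [0.457, 0.889, -0.0, 0.0]
ft_force: [1.2, 0.8, 0.4]
grip_width: 0.0358
grasp_force: 0.0
```

```bash
python3 -c "
from h import *
c=hung(); p=pose(); print(p)
plan(p,[(*H(.095,0)[:2],.255,80.6)])
plan((*H(.095,0)[:2],.255,80.6),[(*H(.095,0)[:2],.152,80.6),(*H(.03,0)[:2],.152,80.6)])
"
```

```text
0.07 252 [-0.0482 -0.0366 -0.0242 -0.0106  0.0075]
0.09 406 [-0.0488 -0.0372 -0.0249 -0.0116  0.0083]
0.18 84 [-0.1279 -0.1121 -0.0066  0.0025  0.0093]
0.2 60 [-0.0141 -0.0074  0.0048  0.0066  0.0088]
(np.float64(0.5593004358044646), np.float64(0.06123960381089336), np.float64(0.256028459504923), np.float64(35.44723954595677))
[5.603e-01 6.110e-02 2.550e-01 8.060e+01] -> [-0.0022  0.0024  0.0034] yaw -1.0034
[5.603e-01 6.110e-02 1.520e-01 8.060e+01] -> [0.     0.     0.3433] yaw 0.0
[6.244e-01 5.050e-02 1.520e-01 8.060e+01] -> [-0.2167  0.      0.3433] yaw 0.0
```

Backing off let the bracket swing straight; its flange front is at 48 mm, which is flush with the backplate. Next is the medium bracket (C).

```bash
python3 -c "
from h import *
p=pose()
plan(p,[(.49,-.15,.28,26)]);plan((.49,-.15,.28,26),[(.4505,-.359,.25,26)])
"
```

```text
[ 0.49 -0.15  0.28 26.  ] -> [-0.4397 -0.5965 -0.0799] yaw 0.2099
[ 0.4505 -0.359   0.25   26.    ] -> [-0.5684 -0.4237  0.1   ] yaw 0.0
```

jog_arm(
  deltas=[
    {"delta_pos":[-0.1,-0.1,-0.08],"yaw":0.05,"fingers":1},
    {"delta_pos":[-0.44,-0.597,-0.08],"yaw":0.21,"fingers":1},
    {"delta_pos":[-0.44,-0.597,-0.08],"yaw":0.21,"fingers":1},
    {"delta_pos":[-0.44,-0.597,-0.08],"yaw":0.21,"fingers":1},
    {"delta_pos":[-0.44,-0.597,-0.08],"yaw":0.21,"fingers":1},
    {"delta_pos":[-0.44,-0.597,-0.08],"yaw":0.21,"fingers":1},
    {"delta_pos":[-0.44,-0.597,-0.08],"yaw":0.21,"fingers":1},
  ],
)

```text
clock: 13.75
eef_pos: [0.49, -0.1508, 0.2804]
tool_rot: [0.53, 0.848, 0.0, 0.0]
ft_force: [0.7, 0.1, -0.2]
grip_width: 0.0854
grasp_force: 0.0
```

jog_arm(
  deltas=[
    {"delta_pos":[-0.568,-0.424,0.1],"yaw":0,"fingers":1},
    {"delta_pos":[-0.568,-0.424,0.1],"yaw":0,"fingers":1},
    {"delta_pos":[-0.568,-0.424,0.1],"yaw":0,"fingers":1},
    {"delta_pos":[-0.568,-0.424,0.1],"yaw":0,"fingers":1},
    {"delta_pos":[-0.568,-0.424,0.1],"yaw":0,"fingers":1},
    {"delta_pos":[-0.568,-0.424,0.1],"yaw":0,"fingers":1},
    {"delta_pos":[-0.568,-0.424,0.1],"yaw":0,"fingers":1},
  ],
)

```text
clock: 14.45
eef_pos: [0.4518, -0.3579, 0.2502]
tool_rot: [0.528, 0.849, 0.0, -0.0]
ft_force: [-0.0, -0.0, -0.3]
grip_width: 0.0855
grasp_force: 0.0
```

```bash
python3 -c "
from h import *
p=pose();print(p)
plan(p,[(.4505,-.359,.124,26)])
"
```

```text
(np.float64(0.45175551921935786), np.float64(-0.35785279870949543), np.float64(0.25023974880766575), np.float64(26.20704886340344))
[ 0.4505 -0.359   0.124  26.    ] -> [-0.0016 -0.0054  0.4208] yaw 0.0046
```

jog_arm(
  deltas=[
    {"delta_pos":[-0.002,-0.005,0.15],"yaw":0,"fingers":1},
    {"delta_pos":[-0.002,-0.005,0.3],"yaw":0,"fingers":1},
    {"delta_pos":[-0.002,-0.005,0.421],"yaw":0,"fingers":1},
    {"delta_pos":[-0.002,-0.005,0.421],"yaw":0,"fingers":1},
    {"delta_pos":[-0.002,-0.005,0.421],"yaw":0,"fingers":1},
    {"delta_pos":[-0.002,-0.005,0.421],"yaw":0,"fingers":0},
    {"delta_pos":[-0.002,-0.005,0.421],"yaw":0,"fingers":0},
    {"delta_pos":[-0.002,-0.005,0.421],"yaw":0,"fingers":0},
    {"delta_pos":[-0.002,-0.005,0.421],"yaw":0,"fingers":0},
    {"delta_pos":[-0.002,-0.005,0.421],"yaw":0,"fingers":0},
    {"delta_pos":[-0.002,-0.005,0.421],"yaw":0,"fingers":0},
    {"delta_pos":[-0.002,-0.005,0.421],"yaw":0,"fingers":0},
  ],
)

```text
clock: 15.65
eef_pos: [0.4499, -0.3605, 0.1245]
tool_rot: [0.529, 0.849, 0.0, 0.0]
ft_force: [0.7, 1.0, 1.9]
grip_width: 0.0069
grasp_force: 62.6
```

jog_arm(
  deltas=[
    {"delta_pos":[0,0,-0.1],"yaw":0,"fingers":0},
    {"delta_pos":[0,0,-0.25],"yaw":0,"fingers":0},
    {"delta_pos":[0,0,-0.4],"yaw":0,"fingers":0},
    {"delta_pos":[0,0,-0.59],"yaw":0,"fingers":0},
    {"delta_pos":[0,0,-0.59],"yaw":0,"fingers":0},
    {"delta_pos":[0,0,-0.59],"yaw":0,"fingers":0},
  ],
)

```text
clock: 16.25
eef_pos: [0.4504, -0.361, 0.3026]
tool_rot: [0.529, 0.849, -0.0, 0.002]
ft_force: [0.3, -0.3, -4.2]
grip_width: 0.0073
grasp_force: 61.9
```

```bash
python3 -c "
from h import *
p=pose();print(p)
w=(.44,-.12,.3,-9.4)
plan(p,[w]);plan(w,[H(.175,.3)]);plan(H(.175,.3),[H(.175,.209),H(.065,.209)])
"
```

```text
(np.float64(0.4504126358479519), np.float64(-0.3609670906511911), np.float64(0.3025897297379392), np.float64(26.14436215049466))
[ 0.44 -0.12  0.3  -9.4 ] -> [0.7363 0.3228 0.0086] yaw 0.7899
[ 0.4813  0.0742  0.3    -9.4   ] -> [0.6611 0.0303 0.    ] yaw 0.0
[ 0.4813  0.0742  0.209  -9.4   ] -> [0.     0.     0.3033] yaw 0.0
[ 0.5899  0.0562  0.209  -9.4   ] -> [-0.      0.3667  0.3033] yaw 0.0
```

jog_arm(
  deltas=[
    {"delta_pos":[0.1,0.04,0],"yaw":0.1,"fingers":0},
    {"delta_pos":[0.22,0.1,0],"yaw":0.25,"fingers":0},
    {"delta_pos":[0.35,0.15,0],"yaw":0.4,"fingers":0},
    {"delta_pos":[0.48,0.21,0],"yaw":0.55,"fingers":0},
    {"delta_pos":[0.6,0.26,0],"yaw":0.68,"fingers":0},
    {"delta_pos":[0.7,0.31,0.009],"yaw":0.79,"fingers":0},
    {"delta_pos":[0.736,0.323,0.009],"yaw":0.79,"fingers":0},
    {"delta_pos":[0.736,0.323,0.009],"yaw":0.79,"fingers":0},
    {"delta_pos":[0.736,0.323,0.009],"yaw":0.79,"fingers":0},
  ],
)

```text
clock: 17.15
eef_pos: [0.439, -0.1199, 0.2971]
tool_rot: [0.762, 0.647, -0.001, -0.001]
ft_force: [0.8, -0.1, -3.4]
grip_width: 0.0067
grasp_force: 61.9
```

jog_arm(
  deltas=[
    {"delta_pos":[0.1,0.005,0],"yaw":0,"fingers":0},
    {"delta_pos":[0.22,0.01,0],"yaw":0,"fingers":0},
    {"delta_pos":[0.34,0.015,0],"yaw":0,"fingers":0},
    {"delta_pos":[0.46,0.02,0],"yaw":0,"fingers":0},
    {"delta_pos":[0.58,0.03,0],"yaw":0,"fingers":0},
    {"delta_pos":[0.661,0.03,0],"yaw":0,"fingers":0},
    {"delta_pos":[0.661,0.03,0.1],"yaw":0,"fingers":0},
    {"delta_pos":[0.661,0.03,0.2],"yaw":0,"fingers":0},
    {"delta_pos":[0.661,0.03,0.3],"yaw":0,"fingers":0},
    {"delta_pos":[0.661,0.03,0.303],"yaw":0,"fingers":0},
    {"delta_pos":[0.661,0.03,0.303],"yaw":0,"fingers":0},
  ],
)

```text
clock: 18.25
eef_pos: [0.4808, 0.0735, 0.2072]
tool_rot: [0.763, 0.646, -0.001, -0.0]
ft_force: [-0.0, -0.4, -1.7]
grip_width: 0.0065
grasp_force: 61.9
```

```bash
python3 -c "
from h import *
p=pose();print(p)
plan(p,[H(.175,.209),H(.055,.209),H(.055,.189)])
c=hung()
"
```

```text
(np.float64(0.4808043945570354), np.float64(0.07351205870207815), np.float64(0.2071805217456409), np.float64(-9.49318707339022))
[ 0.4813  0.0742  0.209  -9.4   ] -> [ 0.0025  0.0014 -0.0061] yaw -0.0021
[ 0.5997  0.0546  0.209  -9.4   ] -> [ 0.0032  0.4014 -0.0061] yaw -0.0021
[ 0.5997  0.0546  0.189  -9.4   ] -> [0.0032 0.4014 0.0606] yaw -0.0021
0.07 273 [-0.047  -0.0366 -0.024  -0.0107  0.0074]
0.09 419 [-0.0483 -0.0371 -0.0248 -0.0119  0.008 ]
0.18 81 [-0.1278 -0.1042 -0.0066  0.0025  0.0093]
0.2 48 [-0.0142 -0.008   0.0044  0.0063  0.0084]
```

jog_arm(
  deltas=[
    {"delta_pos":[0.002,0.04,-0.006],"yaw":0,"fingers":0},
    {"delta_pos":[0.002,0.08,-0.006],"yaw":0,"fingers":0},
    {"delta_pos":[0.002,0.12,-0.006],"yaw":0,"fingers":0},
    {"delta_pos":[0.002,0.16,-0.006],"yaw":0,"fingers":0},
    {"delta_pos":[0.002,0.2,-0.006],"yaw":0,"fingers":0},
    {"delta_pos":[0.002,0.24,-0.006],"yaw":0,"fingers":0},
    {"delta_pos":[0.002,0.28,-0.006],"yaw":0,"fingers":0},
    {"delta_pos":[0.002,0.32,-0.006],"yaw":0,"fingers":0},
    {"delta_pos":[0.002,0.36,-0.006],"yaw":0,"fingers":0},
    {"delta_pos":[0.002,0.4,-0.006],"yaw":0,"fingers":0},
    {"delta_pos":[0.002,0.4,-0.006],"yaw":0,"fingers":0},
  ],
)

```text
clock: 19.4
eef_pos: [0.6018, 0.0551, 0.2103]
tool_rot: [0.763, 0.646, 0.001, 0.001]
ft_force: [-0.7, -0.2, -2.7]
grip_width: 0.0069
grasp_force: 61.9
```

jog_arm(
  deltas=[
    {"delta_pos":[0,0,0.03],"yaw":0,"fingers":0},
    {"delta_pos":[0,0,0.055],"yaw":0,"fingers":0},
    {"delta_pos":[0,0,0.06],"yaw":0,"fingers":0},
    {"delta_pos":[0,0,0.064],"yaw":0,"fingers":0},
    {"delta_pos":[0,0,0.068],"yaw":0,"fingers":0},
    {"delta_pos":[0,0,0.068],"yaw":0,"fingers":0},
  ],
)

```text
clock: 20.0
eef_pos: [0.5988, 0.0557, 0.1908]
tool_rot: [0.763, 0.647, 0.0, 0.0]
ft_force: [-3.2, 0.0, 5.5]
grip_width: 0.0068
grasp_force: 63.5
```

jog_arm(
  deltas=[
    {"delta_pos":[0,0,-0.012],"yaw":0,"fingers":0},
    {"delta_pos":[0,0.025,-0.012],"yaw":0,"fingers":0},
    {"delta_pos":[0,0.045,-0.012],"yaw":0,"fingers":0},
    {"delta_pos":[0,0.045,-0.012],"yaw":0,"fingers":0},
    {"delta_pos":[0,0.045,-0.002],"yaw":0,"fingers":0},
    {"delta_pos":[0,0.045,0.002],"yaw":0,"fingers":0},
    {"delta_pos":[0,0.045,0.002],"yaw":0,"fingers":0},
  ],
)

```text
clock: 20.7
eef_pos: [0.6132, 0.0534, 0.1901]
tool_rot: [0.763, 0.647, 0.001, 0.001]
ft_force: [-1.4, -0.8, 4.0]
grip_width: 0.0069
grasp_force: 63.1
```

jog_arm(
  deltas=[
    {"delta_pos":[0,0,0],"yaw":0,"fingers":0.22},
    {"delta_pos":[0,0,0],"yaw":0,"fingers":0.22},
    {"delta_pos":[0,0,0],"yaw":0,"fingers":0.22},
    {"delta_pos":[0,0,0],"yaw":0,"fingers":0.22},
    {"delta_pos":[0,0,-0.1],"yaw":0,"fingers":0.22},
    {"delta_pos":[0,0,-0.2],"yaw":0,"fingers":0.22},
    {"delta_pos":[0,-0.1,-0.3],"yaw":0,"fingers":0.22},
    {"delta_pos":[0,-0.1,-0.3],"yaw":0,"fingers":0.22},
  ],
)

```text
clock: 21.5
eef_pos: [0.583, 0.059, 0.2838]
tool_rot: [0.762, 0.647, 0.003, 0.002]
ft_force: [0.4, 0.1, 0.4]
grip_width: 0.0188
grasp_force: 0.0
```

```bash
python3 -c "
from h import *
c=hung();p=pose();print(p)
# refined B
P=cloud(cam('top')).reshape(-1,3);q=P[(np.hypot(P[:,0]-.454,P[:,1]+.1915)<.05)&(P[:,2]>.146)&(P[:,2]<.165)];print(cv2.minAreaRect((q[:,:2]*1000).astype(np.float32)))
w=(.50,-.05,.29,-23.6)
plan(p,[w]);plan(w,[(.454,-.1915,.25,-23.6)])
"
```

```text
0.07 392 [-0.0755 -0.057  -0.0345 -0.0162  0.0056]
0.09 623 [-0.0762 -0.0592 -0.0383 -0.0182  0.0068]
0.18 112 [-0.1277 -0.0408 -0.0109  0.0011  0.0077]
0.2 78 [-0.0447 -0.0376 -0.0074  0.0058  0.0085]
(np.float64(0.5834309885958766), np.float64(0.05872903192818305), np.float64(0.2815305084543708), np.float64(-9.367767701182279))
((451.50054931640625, -191.00714111328125), (55.63428497314453, 8.382691383361816), 67.95490264892578)
[  0.5   -0.05   0.29 -23.6 ] -> [-0.4029 -0.2154 -0.0282] yaw 0.3163
[  0.454   -0.1915   0.25   -23.6   ] -> [-0.4936  0.0483  0.1333] yaw 0.0
```

Medium is hanging, with its tab front at about 44 mm. Now the small bracket.

jog_arm(
  deltas=[
    {"delta_pos":[-0.13,-0.07,-0.028],"yaw":0.1,"fingers":1},
    {"delta_pos":[-0.403,-0.215,-0.028],"yaw":0.3,"fingers":1},
    {"delta_pos":[-0.403,-0.215,-0.028],"yaw":0.31,"fingers":1},
    {"delta_pos":[-0.403,-0.215,-0.028],"yaw":0.31,"fingers":1},
    {"delta_pos":[-0.403,-0.215,-0.028],"yaw":0.31,"fingers":1},
    {"delta_pos":[-0.403,-0.215,-0.028],"yaw":0.31,"fingers":1},
  ],
)

```text
clock: 22.2
eef_pos: [0.5001, -0.05, 0.2859]
tool_rot: [0.835, 0.55, -0.0, -0.0]
ft_force: [-0.7, 0.3, -0.1]
grip_width: 0.0853
grasp_force: 0.0
```

jog_arm(
  deltas=[
    {"delta_pos":[-0.494,0.048,0.133],"yaw":0,"fingers":1},
    {"delta_pos":[-0.494,0.048,0.133],"yaw":0,"fingers":1},
    {"delta_pos":[-0.494,0.048,0.133],"yaw":0,"fingers":1},
    {"delta_pos":[-0.494,0.048,0.133],"yaw":0,"fingers":1},
    {"delta_pos":[-0.494,0.048,0.133],"yaw":0,"fingers":1},
    {"delta_pos":[-0.494,0.048,0.133],"yaw":0,"fingers":1},
  ],
)

```text
clock: 22.8
eef_pos: [0.4551, -0.1911, 0.2468]
tool_rot: [0.835, 0.55, 0.0, -0.0]
ft_force: [0.4, 0.2, 0.8]
grip_width: 0.0853
grasp_force: 0.0
```

```bash
python3 -c "
from h import *
p=pose();print(p)
plan(p,[(.453,-.1913,.124,-23.4)])
"
```

```text
(np.float64(0.4551070651303682), np.float64(-0.1910948263738295), np.float64(0.24678920862776624), np.float64(-23.24981533931545))
[  0.453   -0.1913   0.124  -23.4   ] -> [-0.0034 -0.0062  0.4093] yaw 0.0033
```

jog_arm(
  deltas=[
    {"delta_pos":[-0.003,-0.006,0.15],"yaw":0.003,"fingers":1},
    {"delta_pos":[-0.003,-0.006,0.3],"yaw":0.003,"fingers":1},
    {"delta_pos":[-0.003,-0.006,0.41],"yaw":0.003,"fingers":1},
    {"delta_pos":[-0.003,-0.006,0.41],"yaw":0.003,"fingers":1},
    {"delta_pos":[-0.003,-0.006,0.41],"yaw":0.003,"fingers":1},
    {"delta_pos":[-0.003,-0.006,0.41],"yaw":0.003,"fingers":0},
    {"delta_pos":[-0.003,-0.006,0.41],"yaw":0.003,"fingers":0},
    {"delta_pos":[-0.003,-0.006,0.41],"yaw":0.003,"fingers":0},
    {"delta_pos":[-0.003,-0.006,0.41],"yaw":0.003,"fingers":0},
    {"delta_pos":[-0.003,-0.006,0.41],"yaw":0.003,"fingers":0},
    {"delta_pos":[-0.003,-0.006,0.41],"yaw":0.003,"fingers":0},
    {"delta_pos":[-0.003,-0.006,0.41],"yaw":0.003,"fingers":0},
  ],
)

```text
clock: 24.0
eef_pos: [0.4522, -0.1924, 0.1242]
tool_rot: [0.836, 0.548, 0.0, 0.0]
ft_force: [-0.5, -0.7, 2.1]
grip_width: 0.0069
grasp_force: 62.6
```

jog_arm(
  deltas=[
    {"delta_pos":[0,0,-0.1],"yaw":0,"fingers":0},
    {"delta_pos":[0,0,-0.25],"yaw":0,"fingers":0},
    {"delta_pos":[0,0,-0.4],"yaw":0,"fingers":0},
    {"delta_pos":[0,0,-0.59],"yaw":0,"fingers":0},
    {"delta_pos":[0,0,-0.59],"yaw":0,"fingers":0},
    {"delta_pos":[0,0,-0.59],"yaw":0,"fingers":0},
  ],
)

```text
clock: 24.6
eef_pos: [0.4528, -0.1927, 0.3022]
tool_rot: [0.836, 0.548, 0.001, 0.001]
ft_force: [-0.8, -0.3, -2.7]
grip_width: 0.0067
grasp_force: 61.9
```

```bash
python3 -c "
from h import *
p=pose();print(p)
plan(p,[H(.18,.3)]);plan(H(.18,.3),[H(.18,.209),H(.087,.209)])
"
```

```text
(np.float64(0.4528413808479159), np.float64(-0.19265781609967741), np.float64(0.3022421228647312), np.float64(-23.48875076725265))
[ 0.4764  0.075   0.3    -9.4   ] -> [ 0.8496 -0.2835  0.0075] yaw -0.3131
[ 0.4764  0.075   0.209  -9.4   ] -> [0.     0.     0.3033] yaw 0.0
[ 0.5682  0.0598  0.209  -9.4   ] -> [-0.      0.31    0.3033] yaw 0.0
```

jog_arm(
  deltas=[
    {"delta_pos":[0.1,-0.03,0],"yaw":-0.04,"fingers":0},
    {"delta_pos":[0.22,-0.07,0],"yaw":-0.08,"fingers":0},
    {"delta_pos":[0.35,-0.12,0],"yaw":-0.13,"fingers":0},
    {"delta_pos":[0.48,-0.16,0],"yaw":-0.18,"fingers":0},
    {"delta_pos":[0.61,-0.2,0],"yaw":-0.22,"fingers":0},
    {"delta_pos":[0.73,-0.24,0],"yaw":-0.27,"fingers":0},
    {"delta_pos":[0.81,-0.27,0.008],"yaw":-0.31,"fingers":0},
    {"delta_pos":[0.85,-0.284,0.008],"yaw":-0.313,"fingers":0},
    {"delta_pos":[0.85,-0.284,0.008],"yaw":-0.313,"fingers":0},
    {"delta_pos":[0.85,-0.284,0.008],"yaw":-0.313,"fingers":0},
  ],
)

```text
clock: 25.6
eef_pos: [0.475, 0.0748, 0.2973]
tool_rot: [0.763, 0.647, -0.001, -0.0]
ft_force: [0.9, -0.7, -1.1]
grip_width: 0.0075
grasp_force: 62.0
```

jog_arm(
  deltas=[
    {"delta_pos":[0,0,0.1],"yaw":0,"fingers":0},
    {"delta_pos":[0,0,0.2],"yaw":0,"fingers":0},
    {"delta_pos":[0,0,0.295],"yaw":0,"fingers":0},
    {"delta_pos":[0,0,0.298],"yaw":0,"fingers":0},
    {"delta_pos":[0,0,0.298],"yaw":0,"fingers":0},
  ],
)

```text
clock: 26.1
eef_pos: [0.4753, 0.0743, 0.2092]
tool_rot: [0.763, 0.646, -0.001, -0.0]
ft_force: [-0.1, -0.3, -1.9]
grip_width: 0.0067
grasp_force: 61.9
```

```bash
python3 -c "
from h import *
p=pose();print(p)
plan(p,[H(.18,.209),H(.087,.209),H(.087,.19)])
c=hung()
"
```

```text
(np.float64(0.475259186634343), np.float64(0.07431074041011898), np.float64(0.20918881286787688), np.float64(-9.522496159811512))
[ 0.4764  0.075   0.209  -9.4   ] -> [0.0029 0.0034 0.0006] yaw -0.0027
[ 0.5682  0.0598  0.209  -9.4   ] -> [0.0036 0.3134 0.0006] yaw -0.0027
[ 0.5682  0.0598  0.19   -9.4   ] -> [0.0036 0.3134 0.064 ] yaw -0.0027
0.07 388 [-0.0755 -0.0586 -0.0368 -0.0156  0.0074]
0.09 636 [-0.0777 -0.0593 -0.0376 -0.0187  0.0067]
0.18 110 [-0.1272 -0.0407 -0.0112  0.0006  0.009 ]
0.2 64 [-0.0435 -0.0373 -0.0085  0.0053  0.0086]
```

jog_arm(
  deltas=[
    {"delta_pos":[0.002,0.04,0],"yaw":0,"fingers":0},
    {"delta_pos":[0.003,0.08,0],"yaw":0,"fingers":0},
    {"delta_pos":[0.003,0.12,0],"yaw":0,"fingers":0},
    {"delta_pos":[0.003,0.16,0],"yaw":0,"fingers":0},
    {"delta_pos":[0.003,0.2,0],"yaw":0,"fingers":0},
    {"delta_pos":[0.003,0.24,0],"yaw":0,"fingers":0},
    {"delta_pos":[0.003,0.28,0],"yaw":0,"fingers":0},
    {"delta_pos":[0.003,0.32,0],"yaw":0,"fingers":0},
    {"delta_pos":[0.003,0.335,0],"yaw":0,"fingers":0},
    {"delta_pos":[0.003,0.335,0],"yaw":0,"fingers":0},
  ],
)

```text
clock: 27.15
eef_pos: [0.5761, 0.0599, 0.2092]
tool_rot: [0.763, 0.647, 0.0, 0.0]
ft_force: [-0.3, -0.5, -2.4]
grip_width: 0.0072
grasp_force: 61.9
```

jog_arm(
  deltas=[
    {"delta_pos":[0,0,0.03],"yaw":0,"fingers":0},
    {"delta_pos":[0,0,0.05],"yaw":0,"fingers":0},
    {"delta_pos":[0,0,0.057],"yaw":0,"fingers":0},
    {"delta_pos":[0,0,0.061],"yaw":0,"fingers":0},
    {"delta_pos":[0,0,0.061],"yaw":0,"fingers":0},
  ],
)

```text
clock: 27.65
eef_pos: [0.5741, 0.0601, 0.1918]
tool_rot: [0.763, 0.647, 0.0, 0.0]
ft_force: [-2.3, -0.7, 4.1]
grip_width: 0.0072
grasp_force: 63.1
```

jog_arm(
  deltas=[
    {"delta_pos":[0,0,0],"yaw":0,"fingers":0.22},
    {"delta_pos":[0,0,0],"yaw":0,"fingers":0.22},
    {"delta_pos":[0,0,0],"yaw":0,"fingers":0.22},
    {"delta_pos":[0,0,0],"yaw":0,"fingers":0.22},
    {"delta_pos":[0,0,-0.1],"yaw":0,"fingers":0.22},
    {"delta_pos":[0,0,-0.22],"yaw":0,"fingers":0.22},
    {"delta_pos":[0,-0.1,-0.22],"yaw":-0.19,"fingers":0.22},
    {"delta_pos":[0,-0.17,-0.22],"yaw":-0.38,"fingers":0.42},
    {"delta_pos":[0,-0.17,-0.22],"yaw":-0.57,"fingers":0.42},
    {"delta_pos":[0,-0.17,-0.22],"yaw":-0.76,"fingers":0.42},
    {"delta_pos":[0,-0.17,-0.22],"yaw":-1,"fingers":0.42},
    {"delta_pos":[0,-0.17,-0.22],"yaw":-1,"fingers":0.42},
  ],
)

```text
clock: 28.85
eef_pos: [0.5245, 0.0684, 0.2568]
tool_rot: [0.456, 0.89, 0.0, 0.0]
ft_force: [0.7, -1.5, 0.4]
grip_width: 0.0359
grasp_force: 0.0
```

```bash
python3 -c "
from h import *
c=hung();p=pose();print(p)
G=lambda s,z:(*H(s,0)[:2],z,80.6)
plan(p,[G(.125,.255)]);plan(G(.125,.255),[G(.125,.152),G(.035,.152)])
t=cam('top')['image']
save('c4.png',np.hstack([cv2.resize(c['image'][140:260,290:410],(500,500)),cv2.resize(t[165:245,255:295],(250,500))]))
"
```

```text
0.07 458 [-0.1123 -0.0707 -0.0459 -0.0179  0.0058]
0.09 892 [-0.1146 -0.0884 -0.0567 -0.0273  0.0048]
0.18 150 [-0.1276 -0.0771 -0.0375 -0.0051  0.0077]
0.2 99 [-0.0841 -0.06   -0.0119  0.0054  0.0086]
(np.float64(0.5245627288375988), np.float64(0.06839820245152087), np.float64(0.2568022248330658), np.float64(35.76252358255013))
[5.307e-01 6.600e-02 2.550e-01 8.060e+01] -> [-0.0184  0.0119  0.006 ] yaw -0.9964
[5.307e-01 6.600e-02 1.520e-01 8.060e+01] -> [0.     0.     0.3433] yaw 0.0
[6.195e-01 5.130e-02 1.520e-01 8.060e+01] -> [-0.3    -0.      0.3433] yaw 0.0
```

View pics/c4.png

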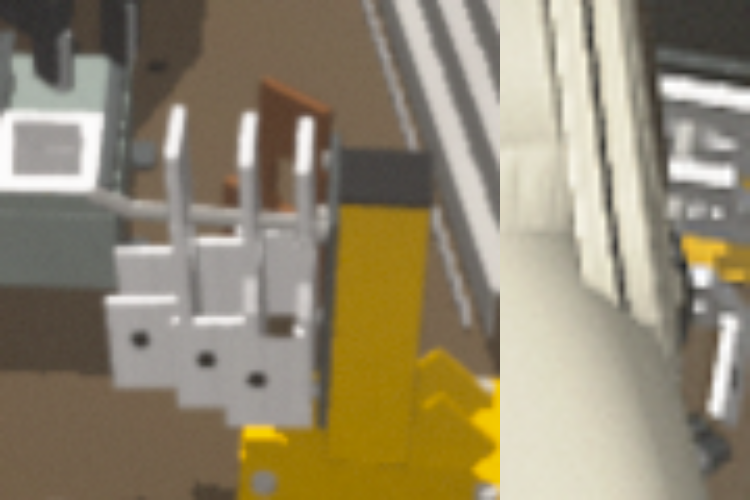

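All three hang in order (crop: small at (178,180), medium at (248,180), large at (303,180)). Next I finish the 90° turn and push the set back with the fingers straddling the bar.

jog_arm(
  deltas=[
    {"delta_pos":[-0.018,0.012,0.006],"yaw":-0.19,"fingers":0.42},
    {"delta_pos":[-0.018,0.012,0.006],"yaw":-0.38,"fingers":0.42},
    {"delta_pos":[-0.018,0.012,0.006],"yaw":-0.57,"fingers":0.42},
    {"delta_pos":[-0.018,0.012,0.006],"yaw":-0.76,"fingers":0.42},
    {"delta_pos":[-0.018,0.012,0.006],"yaw":-0.95,"fingers":0.42},
    {"delta_pos":[-0.018,0.012,0.006],"yaw":-0.996,"fingers":0.42},
    {"delta_pos":[-0.018,0.012,0.006],"yaw":-0.996,"fingers":0.42},
    {"delta_pos":[-0.018,0.012,0.006],"yaw":-0.996,"fingers":0.42},
  ],
)

```text
clock: 29.75
eef_pos: [0.5306, 0.0661, 0.255]
tool_rot: [0.084, 0.996, -0.0, -0.0]
ft_force: [-0.3, -0.3, -0.3]
grip_width: 0.0359
grasp_force: 0.0
```

```bash
python3 -c "
from h import *
p=pose();print(p)
G=lambda s,z:(*H(s,0)[:2],z,80.6)
plan(p,[G(.125,.152),G(.037,.152)])
"
```

```text
(np.float64(0.5306306241919007), np.float64(0.0660651953263286), np.float64(0.25496235643210896), np.float64(80.33542227082624))
[5.307e-01 6.600e-02 1.520e-01 8.060e+01] -> [-2.000e-04 -1.000e-04  3.432e-01] yaw -0.0059
[6.175e-01 5.160e-02 1.520e-01 8.060e+01] -> [-0.2935  0.0012  0.3432] yaw -0.0059
```

jog_arm(
  deltas=[
    {"delta_pos":[0,0,0.1],"yaw":-0.006,"fingers":0.42},
    {"delta_pos":[0,0,0.22],"yaw":-0.006,"fingers":0.42},
    {"delta_pos":[0,0,0.34],"yaw":-0.006,"fingers":0.42},
    {"delta_pos":[0,0,0.34],"yaw":-0.006,"fingers":0.42},
    {"delta_pos":[-0.03,0,0.34],"yaw":-0.006,"fingers":0.42},
    {"delta_pos":[-0.06,0,0.34],"yaw":-0.006,"fingers":0.42},
    {"delta_pos":[-0.08,0,0.34],"yaw":-0.006,"fingers":0.42},
    {"delta_pos":[-0.1,0,0.34],"yaw":-0.006,"fingers":0.42},
    {"delta_pos":[-0.12,0,0.34],"yaw":-0.006,"fingers":0.42},
    {"delta_pos":[-0.14,0,0.34],"yaw":-0.006,"fingers":0.42},
  ],
)

```text
clock: 30.75
eef_pos: [0.5724, 0.0591, 0.1535]
tool_rot: [0.081, 0.997, 0.0, 0.0]
ft_force: [-2.1, 0.7, 1.1]
grip_width: 0.0359
grasp_force: 0.5
```

jog_arm(
  deltas=[
    {"delta_pos":[-0.02,0,0],"yaw":0,"fingers":0.42},
    {"delta_pos":[-0.04,0,0],"yaw":0,"fingers":0.42},
    {"delta_pos":[-0.06,0,0],"yaw":0,"fingers":0.42},
    {"delta_pos":[-0.08,0,0],"yaw":0,"fingers":0.42},
    {"delta_pos":[-0.1,0,0],"yaw":0,"fingers":0.42},
    {"delta_pos":[-0.12,0,0],"yaw":0,"fingers":0.42},
  ],
)

```text
clock: 31.35
eef_pos: [0.6075, 0.0532, 0.1524]
tool_rot: [0.081, 0.997, -0.0, -0.001]
ft_force: [-1.9, 1.1, -0.7]
grip_width: 0.036
grasp_force: 0.5
```

```bash
python3 -c "
from h import *
c=hung();p=pose();print(p, ((np.array(p[:2])-r)@u, (np.array(p[:2])-r)@L))
"
```

```text
0.07 258 [-0.0809 -0.0563 -0.0342 -0.0157  0.0073]
0.09 518 [-0.0783 -0.0629 -0.0451 -0.0195  0.007 ]
0.18 159 [-0.1277 -0.0452 -0.0246 -0.0065  0.0076]
0.2 128 [-0.0557 -0.0402 -0.0199 -0.0027  0.0085]
(np.float64(0.6087058578663811), np.float64(0.05299713246817474), np.float64(0.15249743378546324), np.float64(80.6793796503211)) (np.float64(-0.04589408349109112), np.float64(-9.990437906187215e-05))
```

jog_arm(
  deltas=[
    {"delta_pos":[-0.01,0,0],"yaw":0,"fingers":0.42},
    {"delta_pos":[-0.02,0,0],"yaw":0,"fingers":0.42},
    {"delta_pos":[-0.028,0,0],"yaw":0,"fingers":0.42},
    {"delta_pos":[-0.032,0,0],"yaw":0,"fingers":0.42},
    {"delta_pos":[-0.036,0,0],"yaw":0,"fingers":0.42},
    {"delta_pos":[-0.036,0,0],"yaw":0,"fingers":0.42},
  ],
)

```text
clock: 32.0
eef_pos: [0.6169, 0.0517, 0.1527]
tool_rot: [0.081, 0.997, 0.0, -0.001]
ft_force: [-6.6, 1.5, -0.9]
grip_width: 0.0358
grasp_force: 0.2
```

jog_arm(
  deltas=[
    {"delta_pos":[-0.004,0,0],"yaw":0,"fingers":0.42},
    {"delta_pos":[-0.007,0,0],"yaw":0,"fingers":0.42},
    {"delta_pos":[-0.007,0,0],"yaw":0,"fingers":0.42},
    {"delta_pos":[-0.007,0,0],"yaw":0,"fingers":0.42},
  ],
)

```text
clock: 32.4
eef_pos: [0.6168, 0.0517, 0.1528]
tool_rot: [0.081, 0.997, 0.0, -0.003]
ft_force: [-12.7, 1.3, 3.1]
grip_width: 0.0362
grasp_force: 0.4
```

```bash
python3 -c "
from h import *
c=hung();p=pose();print(p, ((np.array(p[:2])-r)@u, (np.array(p[:2])-r)@L), bot.get_obs()['ft_force'])
P=cloud(c).reshape(-1,3);d=(P[:,:2]-r)@u; l=(P[:,:2]-r)@L
for a in (.07,.08,.09,.1,.11,.15,.19,.2,.21):
    m=(P[:,2]>a)&(P[:,2]<a+.01)&(abs(l)<.06)&(d>-.1)&(d<.01); print(a,np.round(np.sort(d[m])[[2,5,10]],4))
"
```

```text
0.07 211 [-0.0716 -0.0533 -0.0345 -0.0157  0.0075]
0.09 449 [-0.0694 -0.0548 -0.0399 -0.0233  0.0082]
0.18 137 [-0.1279 -0.0357 -0.0159 -0.0023  0.0081]
0.2 122 [-0.0445 -0.029  -0.0121  0.0016  0.0084]
(np.float64(0.6168226068840759), np.float64(0.05169401478682187), np.float64(0.1527366954557445), np.float64(80.72799770396911)) (np.float64(-0.03767349191826172), np.float64(-5.9848163193693815e-05)) [-12.5463427    1.35178468   1.90073979]
0.07 [-0.0714 -0.067  -0.0634]
0.08 [-0.0718 -0.0714 -0.069 ]
0.09 [-0.0701 -0.0671 -0.0646]
0.1 [-0.0695 -0.068  -0.0671]
0.11 [-0.0681 -0.0674 -0.0656]
0.15 [-0.0402 -0.0355 -0.0263]
0.19 [-0.0212 -0.0207 -0.0182]
0.2 [-0.0444 -0.0424 -0.0379]
0.21 [-0.0467 -0.0446 -0.0404]
```

jog_arm(
  deltas=[
    {"delta_pos":[0.02,0,0],"yaw":0,"fingers":0.42},
    {"delta_pos":[0.06,0,0],"yaw":0,"fingers":0.42},
    {"delta_pos":[0.12,0,0],"yaw":0,"fingers":0.42},
    {"delta_pos":[0.2,0,0],"yaw":0,"fingers":0.42},
    {"delta_pos":[0.28,0,0],"yaw":0,"fingers":0.42},
    {"delta_pos":[0.28,0,0],"yaw":0,"fingers":0.42},
  ],
)

```text
clock: 33.05
eef_pos: [0.5362, 0.065, 0.1539]
tool_rot: [0.081, 0.997, -0.0, 0.001]
ft_force: [0.0, -0.0, 0.5]
grip_width: 0.036
grasp_force: 0.0
```

```bash
python3 -c "
from h import *
c=hung();p=pose();print(p, ((np.array(p[:2])-r)@u, (np.array(p[:2])-r)@L), bot.get_obs()['ft_force'])
P=cloud(c).reshape(-1,3);d=(P[:,:2]-r)@u; l=(P[:,:2]-r)@L
for a in (.07,.08,.09,.1,.11,.15,.19,.2,.21):
    m=(P[:,2]>a)&(P[:,2]<a+.01)&(abs(l)<.06)&(d>-.1)&(d<.01); print(a,np.round(np.sort(d[m])[[2,5,10]],4))
save('c5.png',cv2.resize(c['image'][160:260,310:410],(600,600),interpolation=cv2.INTER_CUBIC))
"
```

```text
0.07 186 [-0.0594 -0.0417 -0.0261 -0.0084  0.0078]
0.09 478 [-0.0602 -0.0459 -0.0315 -0.0153  0.0077]
0.18 133 [-1.265e-01 -1.091e-01 -1.360e-02  1.000e-04  8.200e-03]
0.2 127 [-0.1265 -0.1069 -0.014   0.0039  0.0086]
(np.float64(0.5379432254497362), np.float64(0.0648662653517332), np.float64(0.15423661462260438), np.float64(80.71515422835233)) (np.float64(-0.11764506426456078), np.float64(5.247667607201808e-05)) [-0.2605346  -0.38731015  0.64789235]
0.07 [-0.0593 -0.0568 -0.0515]
0.08 [-0.0595 -0.0573 -0.0547]
0.09 [-0.0599 -0.058  -0.0555]
0.1 [-0.0602 -0.0582 -0.0575]
0.11 [-0.0604 -0.0602 -0.0578]
0.15 [-0.0214 -0.0192 -0.0146]
0.19 [-0.0228 -0.0205 -0.0181]
0.2 [-0.0231 -0.0211 -0.0188]
0.21 [-0.0238 -0.0235 -0.0224]
```

View pics/c5.png

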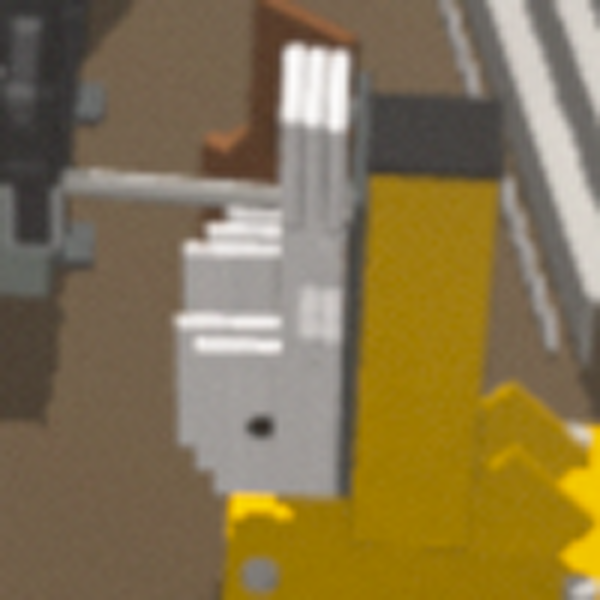

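All three are nested tight and flush (tabs at (285–350, 45–230), plate front at (358,200)). Now the call station: lift clear, then go to the −y side of the cover tab with shut fingers.

```bash
cat >> h.py <<'E'
e=np.array([np.cos(np.radians(82.65)),np.sin(np.radians(82.65))]); T0=np.array([.5085,.2735])
B=lambda k,z:(*(T0+e*k),z,82.65)
E
python3 -c "
from h import *
p=pose()
plan(p,[(*p[:2],.26,p[3]),B(-.04,.26)]);plan(B(-.04,.26),[B(-.04,.13),B(-.04,.087),B(.07,.087)])
"
```

```text
[5.37900e-01 6.49000e-02 2.60000e-01 8.07152e+01] -> [ 0.      0.     -0.3525] yaw 0.0
[ 0.5034  0.2338  0.26   82.65  ] -> [ 0.2046  0.5372 -0.3525] yaw -0.043
[ 0.5034  0.2338  0.13   82.65  ] -> [0.     0.     0.4333] yaw 0.0
[ 0.5034  0.2338  0.087  82.65  ] -> [0.     0.     0.5767] yaw 0.0
[ 0.5175  0.3429  0.087  82.65  ] -> [-0.      0.3667  0.5767] yaw 0.0
```

jog_arm(
  deltas=[
    {"delta_pos":[0,0,-0.1],"yaw":0,"fingers":0.42},
    {"delta_pos":[0,0,-0.25],"yaw":0,"fingers":0.42},
    {"delta_pos":[0,0,-0.353],"yaw":0,"fingers":0.42},
    {"delta_pos":[0,0,-0.353],"yaw":0,"fingers":0.42},
    {"delta_pos":[0.205,0.537,-0.353],"yaw":-0.043,"fingers":0},
    {"delta_pos":[0.205,0.537,-0.353],"yaw":-0.043,"fingers":0},
    {"delta_pos":[0.205,0.537,-0.353],"yaw":-0.043,"fingers":0},
    {"delta_pos":[0.205,0.537,-0.353],"yaw":-0.043,"fingers":0},
    {"delta_pos":[0.205,0.537,-0.353],"yaw":-0.043,"fingers":0},
    {"delta_pos":[0.205,0.537,-0.353],"yaw":-0.043,"fingers":0},
    {"delta_pos":[0.205,0.537,-0.353],"yaw":-0.043,"fingers":0},
  ],
)

```text
clock: 34.2
eef_pos: [0.5035, 0.2328, 0.2587]
tool_rot: [0.065, 0.998, -0.0, 0.0]
ft_force: [0.7, -0.5, 0.3]
grip_width: 0.0001
grasp_force: 0.0
```

```bash
python3 -c "
from h import *
p=pose();print(p)
plan(p,[B(-.04,.13),B(-.04,.087)])
c=cam('side');P=cloud(c).reshape(-1,3)
m=(np.hypot(P[:,0]-.51,P[:,1]-.2735)<.03)&(P[:,2]>.084)&(P[:,2]<.11);print(m.sum(),np.round(np.percentile((P[m,:2]-T0)@e,[5,50,95]),4))
hung()
"
```

```text
(np.float64(0.5035409233556992), np.float64(0.23283704138906203), np.float64(0.2587488110508996), np.float64(82.54940573544431))
[ 0.5034  0.2338  0.13   82.65  ] -> [0.001  0.0032 0.4292] yaw -0.0022
[ 0.5034  0.2338  0.087  82.65  ] -> [0.001  0.0032 0.5725] yaw -0.0022
109 [-0.0038  0.0013  0.005 ]
0.07 195 [-0.0595 -0.0414 -0.0246 -0.0073  0.0078]
0.09 472 [-0.0601 -0.0465 -0.0327 -0.0156  0.0078]
0.18 114 [-0.1278 -0.0201 -0.0088  0.0006  0.0076]
0.2 77 [-0.0231 -0.014  -0.0028  0.0062  0.0087]
```

jog_arm(
  deltas=[
    {"delta_pos":[0,0.003,0.15],"yaw":0,"fingers":0},
    {"delta_pos":[0,0.003,0.3],"yaw":0,"fingers":0},
    {"delta_pos":[0,0.003,0.45],"yaw":0,"fingers":0},
    {"delta_pos":[0,0.003,0.53],"yaw":0,"fingers":0},
    {"delta_pos":[0,0.003,0.57],"yaw":0,"fingers":0},
    {"delta_pos":[0,0.003,0.57],"yaw":0,"fingers":0},
    {"delta_pos":[0,0.003,0.57],"yaw":0,"fingers":0},
  ],
)

```text
clock: 35.0
eef_pos: [0.5041, 0.2346, 0.0893]
tool_rot: [0.065, 0.998, 0.001, 0.001]
ft_force: [0.9, -0.0, 0.5]
grip_width: 0.0004
grasp_force: 0.0
```

jog_arm(
  deltas=[
    {"delta_pos":[0,0.03,0],"yaw":0,"fingers":0},
    {"delta_pos":[0,0.06,0],"yaw":0,"fingers":0},
    {"delta_pos":[0,0.09,0],"yaw":0,"fingers":0},
    {"delta_pos":[0,0.12,0],"yaw":0,"fingers":0},
    {"delta_pos":[0,0.15,0],"yaw":0,"fingers":0},
    {"delta_pos":[0,0.18,0],"yaw":0,"fingers":0},
    {"delta_pos":[0,0.21,0],"yaw":0,"fingers":0},
    {"delta_pos":[0,0.24,0],"yaw":0,"fingers":0},
    {"delta_pos":[0,0.27,0],"yaw":0,"fingers":0},
    {"delta_pos":[0,0.3,0],"yaw":0,"fingers":0},
    {"delta_pos":[0,0.33,0],"yaw":0,"fingers":0},
    {"delta_pos":[0,0.36,0],"yaw":0,"fingers":0},
  ],
)

```text
clock: 36.2
eef_pos: [0.5166, 0.3424, 0.0877]
tool_rot: [0.064, 0.998, -0.0, -0.0]
ft_force: [-0.8, -2.0, 1.0]
grip_width: 0.0005
grasp_force: 0.9
```

jog_arm(
  deltas=[
    {"delta_pos":[0,0.01,0],"yaw":0,"fingers":0},
    {"delta_pos":[0,0.02,0],"yaw":0,"fingers":0},
    {"delta_pos":[0,0.03,0],"yaw":0,"fingers":0},
    {"delta_pos":[0,0.035,0],"yaw":0,"fingers":0},
    {"delta_pos":[0,0.035,0],"yaw":0,"fingers":0},
  ],
)

```text
clock: 36.7
eef_pos: [0.5179, 0.3523, 0.0878]
tool_rot: [0.064, 0.998, 0.0, -0.0]
ft_force: [-0.7, 0.5, -0.2]
grip_width: 0.0002
grasp_force: 0.2
```

```bash
python3 -c "
from h import *
p=pose();print(p,(np.array(p[:2])-T0)@e)
"
```

```text
(np.float64(0.5179049327168845), np.float64(0.35227908779209216), np.float64(0.08779103868689724), np.float64(82.62901675247808)) 0.07933494868360116
```

jog_arm(
  deltas=[
    {"delta_pos":[0,0.007,0],"yaw":0,"fingers":0},
    {"delta_pos":[0,0.014,0],"yaw":0,"fingers":0},
    {"delta_pos":[0,0.018,0],"yaw":0,"fingers":0},
    {"delta_pos":[0,0.018,0],"yaw":0,"fingers":0},
  ],
)

```text
clock: 37.1
eef_pos: [0.5183, 0.355, 0.0877]
tool_rot: [0.065, 0.998, -0.002, -0.0]
ft_force: [-2.8, -8.0, 2.6]
grip_width: 0.0001
grasp_force: 3.8
```

jog_arm(
  deltas=[
    {"delta_pos":[0,-0.02,0],"yaw":0,"fingers":0},
    {"delta_pos":[0,-0.02,-0.12],"yaw":0,"fingers":0},
    {"delta_pos":[0,-0.02,-0.12],"yaw":0,"fingers":0},
  ],
)

```text
clock: 37.4
eef_pos: [0.5208, 0.3537, 0.1288]
tool_rot: [0.064, 0.998, 0.003, 0.004]
ft_force: [0.3, -0.5, 0.2]
grip_width: -0.0002
grasp_force: 0.0
```

```bash
python3 -c "
from h import *
for n in('side','top'):
    c=cam(n); h=cv2.cvtColor(c['image'],cv2.COLOR_RGB2HSV); m=cv2.inRange(h,(40,110,60),(85,255,255)); 
    P=cloud(c); near=np.hypot(P[...,0]-.51,P[...,1]-.27)<.05; v,w=np.nonzero((m>0)&near)
    print(n,len(v)); 
    if len(v)>5:
        q=onplane(c,[[w.mean(),v.mean()]],.07)[0]; print(q,np.median(P[v,w],0), (q[:2]-T0)@e, (q[:2]-T0)@[e[1],-e[0]])
p=pose();print(p);plan(p,[B(0,.08),B(0,.068),B(0,.063)])
"
```

```text
side 74
[0.50933972 0.26880787 0.07      ] [0.50932299 0.26531765 0.07130048] -0.004546152006415326 0.0014330865669056534
top 121
[0.50699242 0.27185069 0.07      ] [0.50731651 0.2714643  0.0708859 ] -0.0018286188910774173 -0.0012841973176525173
(np.float64(0.5191488114154059), np.float64(0.3526254424148501), np.float64(0.1254987954583498), np.float64(82.63679032722547))
[5.085e-01 2.735e-01 8.000e-02 8.265e+01] -> [ 0.0014 -0.2661  0.1517] yaw -0.0003
[5.085e-01 2.735e-01 6.800e-02 8.265e+01] -> [ 0.0014 -0.2661  0.1917] yaw -0.0003
[5.085e-01 2.735e-01 6.300e-02 8.265e+01] -> [ 0.0014 -0.2661  0.2083] yaw -0.0003
```

jog_arm(
  deltas=[
    {"delta_pos":[0,-0.15,0],"yaw":0,"fingers":0},
    {"delta_pos":[0,-0.272,0],"yaw":0,"fingers":0},
    {"delta_pos":[0,-0.272,0],"yaw":0,"fingers":0},
    {"delta_pos":[0,-0.272,0.08],"yaw":0,"fingers":0},
    {"delta_pos":[0,-0.272,0.15],"yaw":0,"fingers":0},
    {"delta_pos":[0,-0.272,0.18],"yaw":0,"fingers":0},
    {"delta_pos":[0,-0.272,0.2],"yaw":0,"fingers":0},
    {"delta_pos":[0,-0.272,0.2],"yaw":0,"fingers":0},
  ],
)

```text
clock: 38.3
eef_pos: [0.5069, 0.2707, 0.0647]
tool_rot: [0.064, 0.998, -0.0, -0.0]
ft_force: [-3.2, -1.3, 4.9]
grip_width: 0.0002
grasp_force: 2.3
```

jog_arm(
  deltas=[
    {"delta_pos":[0,0,0.005],"yaw":0,"fingers":0},
    {"delta_pos":[0,0,0.01],"yaw":0,"fingers":0},
    {"delta_pos":[0,0,0.01],"yaw":0,"fingers":0},
  ],
)

```text
clock: 38.6
eef_pos: [0.5074, 0.271, 0.0639]
tool_rot: [0.064, 0.998, 0.0, 0.0]
ft_force: [-7.2, -3.7, 16.0]
grip_width: -0.0003
grasp_force: 8.1
```

Button is bottomed (16 N). Now release it and go over to the far side of the tab.

jog_arm(
  deltas=[
    {"delta_pos":[0,0,-0.08],"yaw":0,"fingers":0},
    {"delta_pos":[0,0,-0.23],"yaw":0,"fingers":0},
    {"delta_pos":[0,0,-0.23],"yaw":0,"fingers":0},
    {"delta_pos":[0,0.15,-0.23],"yaw":0,"fingers":0},
    {"delta_pos":[0,0.3,-0.23],"yaw":0,"fingers":0},
    {"delta_pos":[0,0.467,-0.23],"yaw":0,"fingers":0},
    {"delta_pos":[0,0.467,-0.23],"yaw":0,"fingers":0},
    {"delta_pos":[0,0.467,-0.23],"yaw":0,"fingers":0},
  ],
)

```text
clock: 39.4
eef_pos: [0.525, 0.4111, 0.1289]
tool_rot: [0.063, 0.998, -0.0, -0.0]
ft_force: [-0.2, -0.4, -0.0]
grip_width: 0.0003
grasp_force: 0.0
```

```bash
python3 -c "
from h import *
p=pose();print(p,(np.array(p[:2])-T0)@e);plan(p,[B(.138,.087),B(.03,.087),B(.0165,.087)])
"
```

```text
(np.float64(0.5249739186068625), np.float64(0.41106456930930296), np.float64(0.12887419707620298), np.float64(82.77714055392893)) 0.13854173692264307
[ 0.5262  0.4104  0.087  82.65  ] -> [-0.0042 -0.0018  0.1396] yaw 0.0028
[ 0.5123  0.3033  0.087  82.65  ] -> [-0.0034 -0.3618  0.1396] yaw 0.0028
[ 0.5106  0.2899  0.087  82.65  ] -> [-0.0033 -0.4068  0.1396] yaw 0.0028
```

jog_arm(
  deltas=[
    {"delta_pos":[0,0,0.08],"yaw":0,"fingers":0},
    {"delta_pos":[0,0,0.138],"yaw":0,"fingers":0},
    {"delta_pos":[0,0,0.138],"yaw":0,"fingers":0},
  ],
)

```text
clock: 39.7
eef_pos: [0.5238, 0.4068, 0.0858]
tool_rot: [0.065, 0.998, -0.002, -0.002]
ft_force: [-0.7, 0.1, 0.2]
grip_width: 0.0
grasp_force: 0.0
```

jog_arm(
  deltas=[
    {"delta_pos":[0,-0.03,0],"yaw":0,"fingers":0},
    {"delta_pos":[0,-0.06,0],"yaw":0,"fingers":0},
    {"delta_pos":[0,-0.09,0],"yaw":0,"fingers":0},
    {"delta_pos":[0,-0.12,0],"yaw":0,"fingers":0},
    {"delta_pos":[0,-0.15,0],"yaw":0,"fingers":0},
    {"delta_pos":[0,-0.18,0],"yaw":0,"fingers":0},
    {"delta_pos":[0,-0.21,0],"yaw":0,"fingers":0},
    {"delta_pos":[0,-0.24,0],"yaw":0,"fingers":0},
    {"delta_pos":[0,-0.27,0],"yaw":0,"fingers":0},
    {"delta_pos":[0,-0.3,0],"yaw":0,"fingers":0},
    {"delta_pos":[0,-0.33,0],"yaw":0,"fingers":0},
    {"delta_pos":[0,-0.36,0],"yaw":0,"fingers":0},
  ],
)

```text
clock: 40.9
eef_pos: [0.5113, 0.3016, 0.0882]
tool_rot: [0.064, 0.998, -0.0, -0.0]
ft_force: [1.1, 1.4, 1.7]
grip_width: 0.0002
grasp_force: 0.9
```

jog_arm(
  deltas=[
    {"delta_pos":[0,-0.01,0],"yaw":0,"fingers":0},
    {"delta_pos":[0,-0.02,0],"yaw":0,"fingers":0},
    {"delta_pos":[0,-0.03,0],"yaw":0,"fingers":0},
    {"delta_pos":[0,-0.04,0],"yaw":0,"fingers":0},
    {"delta_pos":[0,-0.044,0],"yaw":0,"fingers":0},
    {"delta_pos":[0,-0.044,0],"yaw":0,"fingers":0},
  ],
)

```text
clock: 41.5
eef_pos: [0.5097, 0.2893, 0.0883]
tool_rot: [0.064, 0.998, -0.0, -0.0]
ft_force: [0.4, 1.8, -0.6]
grip_width: 0.0002
grasp_force: 0.8
```

```bash
python3 -c "
from h import *
p=pose();print(p,(np.array(p[:2])-T0)@e,bot.get_obs()['ft_force'])
"
```

```text
(np.float64(0.5096984362831543), np.float64(0.2893253726188575), np.float64(0.08826528641729828), np.float64(82.6353821921933)) 0.015848654517695317 [ 0.35427331  1.80567475 -0.62188399]
```

jog_arm(
  deltas=[
    {"delta_pos":[0,-0.007,0],"yaw":0,"fingers":0},
    {"delta_pos":[0,-0.014,0],"yaw":0,"fingers":0},
    {"delta_pos":[0,-0.014,0],"yaw":0,"fingers":0},
  ],
)

```text
clock: 41.8
eef_pos: [0.5097, 0.2889, 0.0885]
tool_rot: [0.063, 0.998, 0.004, -0.0]
ft_force: [0.8, 11.3, -4.7]
grip_width: 0.0001
grasp_force: 5.4
```

jog_arm(
  deltas=[
    {"delta_pos":[0,0.03,0],"yaw":0,"fingers":0},
    {"delta_pos":[0,0.07,0],"yaw":0,"fingers":0},
    {"delta_pos":[0,0.07,-0.15],"yaw":0,"fingers":0},
    {"delta_pos":[0.2,0.2,-0.45],"yaw":0,"fingers":0},
    {"delta_pos":[0.6,0.3,-0.5],"yaw":0,"fingers":0},
    {"delta_pos":[0.6,0.3,-0.5],"yaw":0,"fingers":0},
    {"delta_pos":[0.6,0.3,-0.5],"yaw":0,"fingers":0},
    {"delta_pos":[0.6,0.3,-0.5],"yaw":0,"fingers":0},
    {"delta_pos":[0.6,0.3,-0.5],"yaw":0,"fingers":0},
  ],
)

```text
clock: 42.7
eef_pos: [0.3403, 0.3996, 0.2408]
tool_rot: [0.062, 0.998, 0.001, 0.001]
ft_force: [0.0, 0.6, 0.6]
grip_width: 0.0004
grasp_force: 0.0
```

```bash
python3 -c "
from h import *
hung();p=pose();print(p)
t=cam('top')['image'];s=cam('side')['image']
save('f.png',np.vstack([cv2.resize(t[130:300,90:330],(800,566))[:300],cv2.resize(s[130:300,200:440],(800,566))[:300]]) if 0 else np.hstack([cv2.resize(t[140:260,130:330],(400,240)).repeat(1,0),cv2.resize(s[135:255,250:450],(400,240))]))
"
```

```text
0.07 197 [-0.0594 -0.0413 -0.0248 -0.0082  0.0077]
0.09 471 [-0.06   -0.0461 -0.0323 -0.016   0.0071]
0.18 108 [-0.1278 -0.0203 -0.0081  0.0011  0.009 ]
0.2 77 [-0.0231 -0.0141 -0.003   0.0063  0.0088]
(np.float64(0.3415765444189796), np.float64(0.39860015996568937), np.float64(0.2396311848231255), np.float64(82.80810331900648))
```

View pics/f.png

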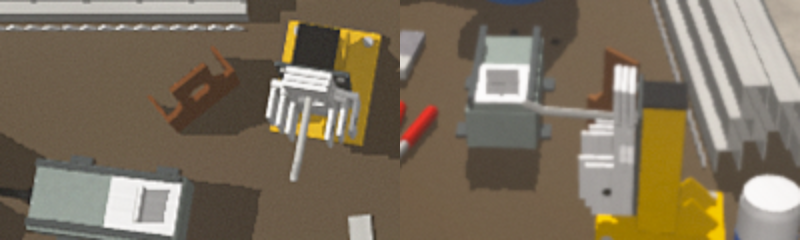

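```bash
python3 -c "
from h import *
for n in('top','side'):
    P=cloud(cam(n)).reshape(-1,3);d=(P[:,:2]-r)@u; l=(P[:,:2]-r)@L
    m=(abs(l)<.05)&(d>-.05)&(d<.03)&(P[:,2]>.208)&(P[:,2]<.235);print(n,m.sum(),cv2.minAreaRect((np.c_[d,l][m]*1000).astype(np.float32)),np.round(np.percentile(d[m],[2,98]),4))
    f=(abs(l)<.044)&(d>-.004)&(d<.012)&(P[:,2]>.185)&(P[:,2]<.206);print('plate top front',f.sum(),np.round(np.percentile(d[f],[2,10,50]),4))
    for s in(-1,1):
        k=(d>-.075)&(d<-.005)&(s*l>.02)&(s*l<.07)&(P[:,2]>.105)&(P[:,2]<.13); q=l[k]; print('flange',s,k.sum(),[ (round(x,3),round(float(np.percentile(d[k][abs(q-x)<.004],3)),4)) for x in np.array([.027,.04,.054])*s if (abs(q-x)<.004).sum()>4])
"
```

```text
top 258 ((-2.1956863403320312, 1.589019775390625), (56.01784896850586, 54.81132888793945), 87.61707305908203) [-0.0285 -0.0033]
plate top front 148 [-0.0027 -0.0003  0.0044]
flange -1 158 [(np.float64(-0.027), -0.0646), (np.float64(-0.04), -0.0571), (np.float64(-0.054), -0.0492)]
flange 1 165 [(np.float64(0.027), -0.0652), (np.float64(0.04), -0.0575), (np.float64(0.054), -0.0492)]
side 178 ((-11.767219543457031, 1.4374618530273438), (62.66569137573242, 24.290836334228516), 88.7771224975586) [-0.0237  0.0002]
plate top front 111 [-0.0025 -0.      0.006 ]
flange -1 321 [(np.float64(-0.027), -0.0601), (np.float64(-0.04), -0.0524), (np.float64(-0.054), -0.0445)]
flange 1 189 [(np.float64(0.027), -0.0607), (np.float64(0.04), -0.0518), (np.float64(0.054), -0.0452)]
```

```bash
python3 -c "
from workcell import bot
print(bot.job_done())"
```

```text
the job is handed in; nothing more can be done
None
```

I hung the three brackets on the hook, nested and flush to within about 2 mm by camera, then opened the cover, pressed the button fully (16 N) and let it up, shut the cover again, and handed the job in after about 43 s of the 72 s limit.

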